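# Mount water meters in the test bench and lock the flow setting

## Task

Mount in the test bench all the small brass water meters that stand loose in front of it: free the carriage's clamp, slide the carriage back, stand the meters one behind the other in the channel with their inlets towards the fixed head, slide the carriage up until the whole line stands end to end without gaps, and turn the clamp tight again. Only then turn the flow regulator's knob until its pointer stands at the set marker on the dial, and slide the clear guard fully over the knob to lock the setting. Leave the other things on the table where they are.

Things in the scene. Friction and masses are not known exactly. Their poses are not given: they have to be found in the camera images.
- meter1_mid (a point): Centre, 33 mm above the underside, of a small brass water meter, 66 mm tall, 0.4 kg: straight brass pipe 80 mm long, 24 mm thick, axis 18 mm above the underside; below it a round foot 44 mm across, 13 mm high; then a brass body 52 mm across; on top a round white register head 56 mm across, from 38 to 66 mm up. Own x along the pipe with the flow, z up. None if absent: only 2 or 3 of the 4 meters are there
- meter2_mid (a point): Another meter like meter1 (same point and axes; None if absent). Inlet end 40 mm to -x of this point, outlet end 40 mm to +x; the small black lid hinge is on the outlet side of the head. Best gripped from above by the head, fingers closing across the pipe
- meter3_mid (a point): Another meter like meter1 (same point and axes; None if absent). At the start all stand upright on the table between robot and bench, along the bench, their inlets towards the fixed head's end within 0.45 rad
- meter4_mid (a point): Another meter like meter1 (same point and axes; None if absent). Standing in the bench's channel its centre is 53 mm above the table, 15 mm above the line of the nozzles
- bench_face (a point): Centre of the end face of the nozzle on the bench's fixed head (blue block, gauge on top, 130 mm high). 38 mm above the table, 18 mm above the bed. Site axes: y along the bench, out of the channel into the head (meters and carriage lie at -y); x across, away from the robot; z up. The bench is a fixed bed 500 x 100 x 20 mm; on it a channel 47 mm wide for the meters' feet between steel strips 12 mm high, upper inner edges bevelled 5 mm
- carriage_face (a point): Centre of the end face of the sliding carriage's nozzle, facing the fixed head's and level with it; axes as bench_face. Behind the 15 mm nozzle the carriage is a blue block, 110 mm along the bench, 94 mm across, top 65 mm above the table. Clamp loose, it slides along the bench at about 2 N, and meters in the channel can be pushed along by it
- carriage (a joint): Gap in m between the two nozzle end faces: 0 to 0.29 (stop); grows as the carriage is slid away from the fixed head. A meter takes up 0.08. Starts at 0.06 to 0.13, clamped
- push_grip (a point): Point on the carriage's upright steel push grip, 92 mm above the table, 108 mm behind carriage_face: a plate 14 mm thick across the bench, 30 mm long along it, from 65 to 106 mm above the table. Axes as bench_face
- clamp_grip (a point): On the axis of the clamp knob on top of the carriage, 89 mm above the table, 46 mm behind carriage_face: a black bar 50 mm long, 12 mm wide, from 73 to 101 mm above the table, on a round collar. Own x along the bar, z up
- clamp (a joint): Angle in rad of the clamp knob, 0 (loose) to 1.6 (stop), grows clockwise seen from above, about 0.12 N m, a little more when tight. Up to 0.9 the carriage slides freely, from there a shoe presses on the bed harder and harder, above 1.25 it is tight. Bar across the bench at 0, along it near 1.6. Starts tight, about 1.4. Stays where it is left
- reg_grip (a point): On the axis of the flow regulator's black knob, 54 mm above the table: round skirt 42 mm across, on it a bar 42 mm long, 11 mm wide, from 40 to 67 mm above the table. Own x along the bar, white pointer at its -x end, z up. It sits on a fixed grey block 200 x 100 x 30 mm
- regulator (a joint): Angle in rad of the regulator knob, 0 to 4.71, grows clockwise seen from above, about 0.05 N m; stays where it is left. Starts at 0.2 to 0.9
- pointer_tip (a point): Tip of the knob's white pointer, 31 mm from the knob's axis; turns with the knob
- mark_point (a point): Where the pointer tip must stand: on the dial, 31 mm from the knob's axis, just inside the set marker, a small black tab 9 x 5 x 6 mm with a white line on the dial's rim, 33 to 42 mm from the axis. At the start 0.9 to 2.8 rad clockwise of the pointer. The marker is stiff and stays as it is
- guard_grip (a point): Middle of the black tab on the regulator's clear guard, 90 mm above the table: tab 36 mm long along the slide, 12 mm wide, from 74 to 102 mm above the table. The guard is a clear box 84 x 90 x 44 mm, open below and towards the knob, that slides on the block along this point's own x (pointing to the knob; z up). When open, its edge is 53 mm from the knob's axis
- guard (a joint): Travel in m of the guard: 0 open (start), 0.095 fully over the knob (stop); slides at about 1.2 N, stays where it is left
- nut1: Loose brass hexagon nut 38 mm across, 16 mm high, to be left alone; origin under its middle
- nut2: A second brass nut like nut1, to be left alone; origin under its middle
- wrench: Wrench lying on the table, to be left alone; origin under its middle
- bottle: Clear plastic bottle 60 mm across, 140 mm tall, to be left alone; origin under its middle
- jug: Clear measuring beaker 90 mm across, 120 mm tall, to be left alone; origin under its middle
- big_meter: Large blue flanged water meter 190 mm long, 95 mm tall, not part of this job, to be left alone; origin under its middle
- gaskets: Grey tray 120 x 90 x 35 mm of rubber gaskets, to be left alone; origin under its middle

How it is judged (in metres and radians):
On the way, in this order (a step that is already met when the one before it is completed fails the run):
1. all meters present stand in the channel, end to end between fixed head and carriage, inlets towards the fixed head, and the clamp is tight (x of meter1_mid in the frame of bench_face between -0.006 and 0.006 m and z of meter1_mid in the frame of bench_face between 0.01 and 0.019 m and (x of bench_face in the frame of meter1_mid between -0.046 and -0.034 m or x of meter2_mid in the frame of meter1_mid between -0.086 and -0.074 m or x of meter3_mid in the frame of meter1_mid between -0.086 and -0.074 m or x of meter4_mid in the frame of meter1_mid between -0.086 and -0.074 m) and x of meter2_mid in the frame of bench_face between -0.006 and 0.006 m and z of meter2_mid in the frame of bench_face between 0.01 and 0.019 m and (x of bench_face in the frame of meter2_mid between -0.046 and -0.034 m or x of meter1_mid in the frame of meter2_mid between -0.086 and -0.074 m or x of meter3_mid in the frame of meter2_mid between -0.086 and -0.074 m or x of meter4_mid in the frame of meter2_mid between -0.086 and -0.074 m) and x of meter3_mid in the frame of bench_face between -0.006 and 0.006 m and z of meter3_mid in the frame of bench_face between 0.01 and 0.019 m and (x of bench_face in the frame of meter3_mid between -0.046 and -0.034 m or x of meter1_mid in the frame of meter3_mid between -0.086 and -0.074 m or x of meter2_mid in the frame of meter3_mid between -0.086 and -0.074 m or x of meter4_mid in the frame of meter3_mid between -0.086 and -0.074 m) and x of meter4_mid in the frame of bench_face between -0.006 and 0.006 m and z of meter4_mid in the frame of bench_face between 0.01 and 0.019 m and (x of bench_face in the frame of meter4_mid between -0.046 and -0.034 m or x of meter1_mid in the frame of meter4_mid between -0.086 and -0.074 m or x of meter2_mid in the frame of meter4_mid between -0.086 and -0.074 m or x of meter3_mid in the frame of meter4_mid between -0.086 and -0.074 m) and (x of carriage_face in the frame of meter1_mid between 0.034 and 0.046 m or x of carriage_face in the frame of meter2_mid between 0.034 and 0.046 m or x of carriage_face in the frame of meter3_mid between 0.034 and 0.046 m or x of carriage_face in the frame of meter4_mid between 0.034 and 0.046 m) and value of joint clamp above 1.25 rad), for 0.3 s.
2. the regulator's pointer stands at the set marker (horizontal distance between pointer_tip and mark_point below 0.0035 m and value of joint guard below 0.04 m), for 0.3 s.
3. the guard is fully over the knob, the setting unchanged (horizontal distance between pointer_tip and mark_point below 0.0035 m and value of joint guard above 0.089 m), for 0.2 s.
At the end, for the whole second after the job is handed in: Every meter present stands in the channel (6 mm), each inlet within 6 mm of the fixed nozzle or the next meter's outlet, the carriage nozzle within 6 mm of the last outlet; clamp at 1.25 rad or more; pointer tip within 3.5 mm of the mark; guard at 0.089 m or more (all of step 1 and all of step 3); the robot touches nothing.
It fails at once if one of the other things on the table is pushed more than 5 cm (distance of any of nut1, nut2, wrench, bottle, jug, big_meter, gaskets from where it was at the start of the episode above 0.05 m).
Of meter1, meter2, meter3, meter4 only 2 to 3 are there at a start; the rules pass over those that are not, and their reading is None.
At some moment in a run one of meter1, meter2, meter3, meter4 may be knocked a few centimetres aside while the robot is not near it.
Once in a run the grip may slacken for a moment while it holds something.
It also fails if it takes over 210 s, if anything falls off the work surface, if the arm or the gripper's body presses on something with over 40 N, if the wrist force passes 120 N, or if a joint passes its speed limit or range.

## Robot

A 6-joint arm with a two-finger parallel gripper is mounted at the origin on the work surface. World frame = base frame: x ahead of the robot, y to its left, z up, the work surface at z = 0. Lengths are in mm, angles in degrees, forces in N, time in s.
With the tool pointing down it reaches from about 300 to 850 mm from the base axis. Payload 4.2 kg.
Tool frame: the origin (TCP) lies at the very end of the fingers, on their centre line; the grasp point (between the pads) lies 19 mm behind it; x points along the fingers, y is the direction in which the jaws open and shut, and the axes are right-handed (so a half turn about x gives the same grasp; the last joint's range is limited). The gripper opens to 91 mm and grips with 3 to 60 N. Pads are 32 mm wide; open, the fingers measure 118 mm over their backs; the gripper's body (76 mm by 178 mm) begins 60 mm behind the grasp point.
Start: joints at [-64.343, 18.312, 89.639, -0, 72.044, -1.146], TCP at [259.287, -513.238, 213.976] pointing down, gripper open.
Joint ranges: [-177.97, 177.97], [-48.28, 115.42], [12.27, 149.76], [-77.06, 257.06], [2.81, 150.46], [-146.56, 146.56]. Speed limits (degrees/s): [147.25, 147.25, 180, 180, 180, 180].

## Interface

Orientations are given as [roll, pitch, yaw] about the fixed x, y, z axes, in that order (R = Rz(yaw) Ry(pitch) Rx(roll)).
In Python, from workcell import sensors, grab_frame, job_done, finder gives the robot as it stands.
- The arm moves only by the tool play_rows, never from a script. Its argument "motion" is a list of rows, each a list of 5 numbers: the shift along the world's x, y, z in m, then the turn about the world's z in rad, then the opening, from 0 (shut) to 1 (fully open). In form: [[tx, ty, tz, roll, fingers], ...]. A call has exactly 8 rows; each row is the pose to reach, as a shift and turn from the pose commanded when the call began; what a row does not reach only later rows make up. A row lasts 1/12 s, in which the tool goes at most 41.7 mm and 7.16 degrees, less where a joint would pass 70% of its speed; a pose out of reach is approached as far as the arm can. A call with a gripper value outside its range is refused whole. The fingers move at their own pace and stop on an object; "squeeze" is the grip in N (left out, the last holds). Time passes only in rows, so rows that repeat a pose let the fingers close, or fill a call up. It gives the time, the measured TCP pose, the force and the opening at its end, in the units of the state.
- sensors.state(): the state, without advancing time (a new reading comes with each control period).
- grab_frame(name): name is "scene" or "top" or "wrist"; returns a dict with "img" (420x560x3 uint8, blue, green, red), "fx", "fy", "cx", "cy" (pixels), "rvec" (rotation vector, rad) and "tvec" (3), from world to camera coordinates, as OpenCV has them; the wrist camera has in their place "tool_from_camera" (4x4, takes a point from camera to tool coordinates, whose origin is the TCP and whose axes are the tool frame's). Camera axes: x right, y down, z forward; pixel columns grow to the right and rows downward; lengths in mm; the calibration is good to about 2 mm. A picture is of the moment at which its call begins: read the wrist's pose just before it. There is no depth.
- job_done(): hands the job in, once; it reports no verdict.
Trained networks look in a picture, given as the dict that the camera call returned (one of the last four; its "shot" number tells which), for a name from the list of things; names that differ only in an ending like _2 or _b are one class to them, and where a whole thing is asked for, a point or a joint stands for the part that bears it (a point fixed in the world has none). Each returns a list of dicts, best first, with "conf" (0 to 1); they miss things now and then, are a little off and sometimes report something else, mostly with a low value. They report only what shows in the picture. A call takes as long as a camera call.
- finder.spot_in(picture, label): "point" ([column, row] in pixels, amid what is visible of it).
- finder.spot_point(picture, label): "point" ([column, row] in pixels: a listed point, or the origin of a listed thing).
The state is a dict: "time_s": time; "qpos": joint angles; "qvel": joint speeds; "effort": joint torques, N m; "ee_pos": TCP position; "ee_rot": TCP orientation; "force": force on the tool from outside, world axes, zero at the start; "torque": the same for the moment, N m; "gripper_width": finger opening in mm.
Only numpy, scipy, OpenCV 4.12 (cv2) and the standard library are available. Lean on these libraries where they do the work, as an engineer would, in place of code of your own. Each camera call takes 0.05 s, during which the arm holds its last target.

## Working session

There is one attempt and no reset: what is moved stays moved. The work goes in short steps, Python scripts to look and compute and a tool call to move; the robot and the scene stay as the last step left them, time stands still between calls to the robot, and variables do not carry over. Pictures are saved under pics/ and viewed, and the job is handed in when it is done.

Besides the shell and the picture viewer there is one more tool, called after "Call:" by a JSON object that holds its "name" and its "arguments", one argument or row to a line. play_rows: Moves the arm, as the interface text tells. Its arguments: {"type":"object","properties":{"motion":{"type":"array","items":{"type":"array","items":{"type":"number"}}},"squeeze":{"type":"number"}},"required":["motion"]}

```bash
mkdir -p pics; ls
cat > h.py <<'E'
import numpy as np, cv2
from workcell import sensors, grab_frame, job_done, finder
from scipy.spatial.transform import Rotation as R
def cam(f):
    K=np.array([[f['fx'],0,f['cx']],[0,f['fy'],f['cy']],[0,0,1.]])
    if 'rvec' in f:
        Rm=cv2.Rodrigues(np.array(f['rvec'],float))[0]; t=np.array(f['tvec'],float).ravel()
    else:
        T=np.array(f['tool_from_camera']); s=f['state']
        W=np.eye(4); W[:3,:3]=R.from_euler('xyz',s['ee_rot'],degrees=True).as_matrix(); W[:3,3]=s['ee_pos']
        C=np.linalg.inv(W@T); Rm=C[:3,:3]; t=C[:3,3]
    return K,Rm,t
def grab(n):
    s=sensors.state(); f=grab_frame(n); f['state']=s; return f
def ray(f,p,z):
    K,Rm,t=cam(f); d=Rm.T@np.linalg.inv(K)@np.array([p[0],p[1],1.]); c=-Rm.T@t
    return c+d*(z-c[2])/d[2]
def proj(f,X):
    K,Rm,t=cam(f); q=K@(Rm@np.array(X,float)+t); return q[:2]/q[2]
def tri(obs):
    A=np.zeros((3,3));b=np.zeros(3)
    for f,p in obs:
        K,Rm,t=cam(f); d=Rm.T@np.linalg.inv(K)@np.array([p[0],p[1],1.]); d/=np.linalg.norm(d); c=-Rm.T@t
        P=np.eye(3)-np.outer(d,d); A+=P;b+=P@c
    return np.linalg.solve(A,b)
def save(f,n,crop=None,s=1):
    im=f['img']
    if crop: im=im[crop[1]:crop[3],crop[0]:crop[2]]
    if s!=1: im=cv2.resize(im,None,fx=s,fy=s,interpolation=cv2.INTER_CUBIC)
    cv2.imwrite('pics/'+n+'.png',im)
E
python3 - <<'E'
from h import *
print(sensors.state())
f=grab('scene');g=grab('top')
save(f,'s0',s=1.4);save(g,'t0',s=1.4)
for x in (f,g):
    K,Rm,t=cam(x);print(K[0,0],-Rm.T@t)
Z=dict(meter1_mid=33,bench_face=38,carriage_face=38,push_grip=92,clamp_grip=89,reg_grip=54,pointer_tip=None,mark_point=None,guard_grip=90,nut1=0,wrench=0,bottle=0,jug=0,big_meter=0,gaskets=0)
for k,z in Z.items():
    for nm,x in (('s',f),('t',g)):
        for d in finder.spot_point(x,k)[:5]:
            print(k,nm,np.round(d['point'],1),round(d['conf'],2),np.round(ray(x,d['point'],z if z is not None else 36)))
E
```

```text
pics
{'time_s': 0.0, 'qpos': array([-6.43414266e+01,  1.83485351e+01,  8.97079024e+01, -1.68418138e-03,
        7.20436559e+01, -1.14749309e+00]), 'qvel': array([-0.01948435,  0.03153939,  0.10518629, -0.01091927, -0.06201108,
        0.07347946]), 'effort': array([-1.10248253e-03, -4.12465560e+01, -2.31976533e+01,  7.27452594e-02,
        4.55895730e-02, -1.26621212e-04]), 'ee_pos': array([ 259.06093123, -512.74960197,  213.14128401]), 'ee_rot': array([-90.23098571,  89.89989371, 116.57560141]), 'force': array([ 0.96180734,  0.05310371, -0.2127436 ]), 'torque': array([-0.03333881, -0.00306226, -0.01786137]), 'gripper_width': 91.87204344466005}
412.4653206232154 [ 937.92041623 -608.0256587   573.2868435 ]
452.58930490419397 [ 471.25259321   40.93710391 1403.66478436]
meter1_mid s [266. 187.] 0.69 [471. 155.  33.]
meter1_mid s [180.2 333.7] 0.18 [ 583. -305.   33.]
meter1_mid t [250.  237.7] 0.82 [459. 152.  33.]
bench_face s [341.1 173.8] 0.96 [614. 301.  38.]
bench_face t [201.2 184. ] 0.98 [618. 304.  38.]
carriage_face s [321.6 193. ] 0.67 [609. 189.  38.]
carriage_face t [237.2 1
[... 1194 characters left out ...]
0.]
wrench s [383.1 217.9] 0.87 [761. 214.   0.]
wrench t [232.4 138.9] 0.92 [766. 218.   0.]
bottle s [268.7 372.3] 0.82 [ 731. -277.    0.]
bottle t [389.3 151.6] 0.61 [ 736. -274.    0.]
bottle t [251.5 239.8] 0.2 [452. 149.   0.]
bottle t [257.5 259.6] 0.2 [391. 129.   0.]
jug s [312.6 156.1] 0.73 [474. 426.   0.]
jug t [156.5 237. ] 0.97 [454. 444.   0.]
big_meter s [339.1 312.1] 0.83 [ 781. -110.    0.]
big_meter s [268.2 373.3] 0.33 [ 732. -279.    0.]
big_meter t [337.  137.1] 0.74 [ 779. -110.    0.]
big_meter t [235.9 139.4] 0.45 [765. 207.   0.]
gaskets s [250.  162.5] 0.88 [329. 299.   0.]
gaskets s [303.4 194.6] 0.35 [547. 216.   0.]
gaskets t [206.  277.9] 0.82 [332. 287.   0.]
```

View pics/s0.png

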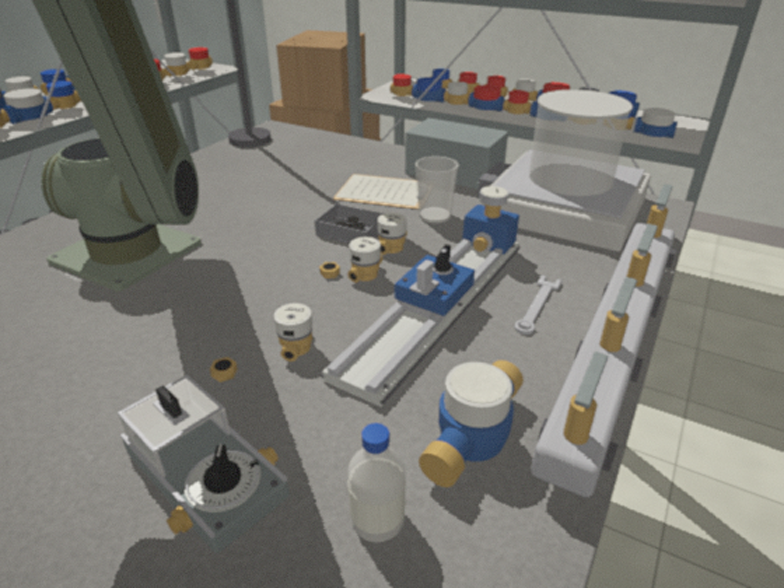

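View pics/t0.png

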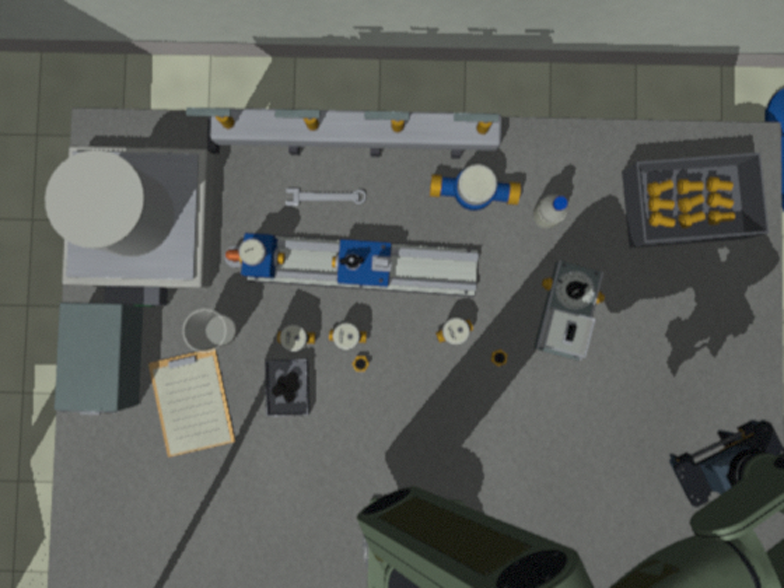

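Run:
```python
from h import *
f=grab('top');save(f,'t1',(180,120,430,300),3.2)
g=grab('scene');save(g,'s1',(180,120,430,300),3.2)
for nm,x in(('s',g),('t',f)):
  for k in('meter1','meter1_mid','meter2_mid','nut1','clamp'):
    for d in finder.spot_in(x,k): print(nm,k,np.round(d['point']),d['conf'])
```

```text
Traceback (most recent call last):
ValueError: it knows: bench_face, big_meter, bottle, carriage, carriage_face, clamp, clamp_grip, gaskets, guard, guard_grip, jug, mark_point, meter1_mid, meter2_mid, meter3_mid, meter4_mid, nut, pointer_tip, push
```

View pics/t1.png

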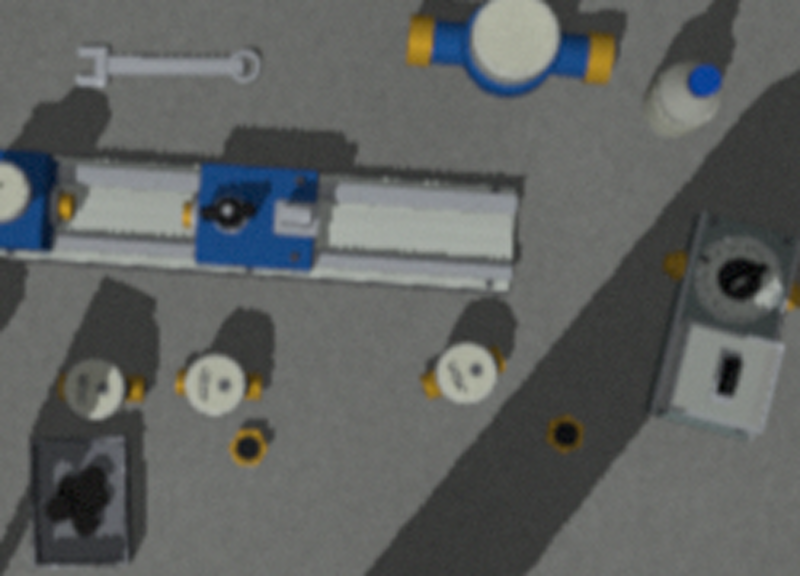

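View pics/s1.png

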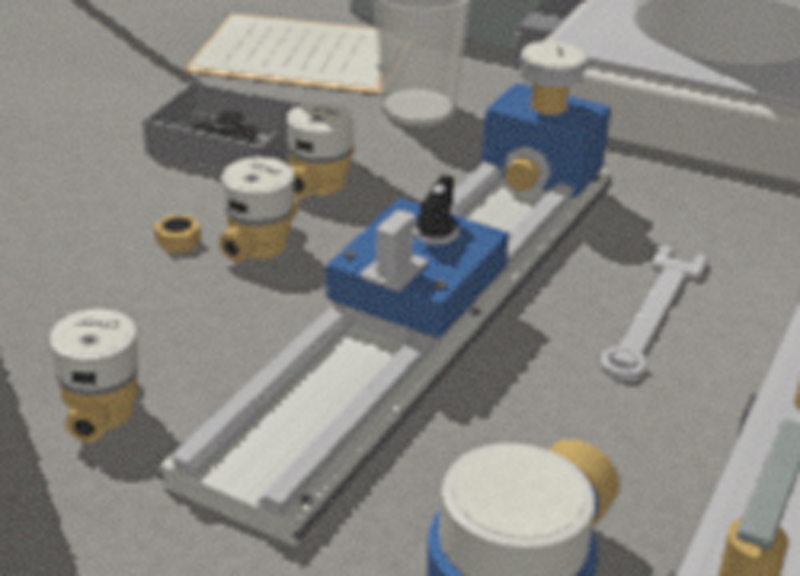

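Run:
```python
from h import *
f=grab('top')
g=grab('scene')
for nm,x in(('s',g),('t',f)):
  for k in('meter1_mid','meter3_mid','carriage','clamp'):
    for d in finder.spot_in(x,k): print(nm,k,np.round(d['point']),round(d['conf'],2),np.round(ray(x,d['point'],45)))
  for d in finder.spot_point(x,'meter3_mid'): print(nm,k,np.round(d['point']),round(d['conf'],2),np.round(ray(x,d['point'],33)))
# register heads: top face centers by manual pixel: crop coords
for p in [(93,380),(212,375),(470,368)]:
  q=(180+p[0]/3.2,120+p[1]/3.2);print('top',q,np.round(ray(f,q,66)))
for p in [(320,185),(237,211),(94,345)]:
  q=(180+p[0]/3.2,120+p[1]/3.2);print('sc',q,np.round(ray(g,q,66)))
for p,z in [((357,-1),0)]: pass
# bed corners at z=20 in top 1.4 image
for p in [(478,250),(476,293),(476,257),(474,287)]:
  q=np.array(p)/1.4;print('bed',np.round(ray(f,q,26)))
```

```text
s meter1_mid [258. 187.] 0.9 [463. 129.  45.]
s meter1_mid [305. 214.] 0.54 [618.  79.  45.]
s meter1_mid [319. 187.] 0.2 [596. 202.  45.]
s meter3_mid [278. 167.] 0.79 [457. 243.  45.]
s meter3_mid [337. 298.] 0.68 [ 778. -121.   45.]
s carriage [313. 206.] 0.84 [618. 119.  45.]
s clamp [317. 185.] 0.47 [587. 207.  45.]
s clamp [261. 185.] 0.29 [465. 142.  45.]
s clamp [282. 166.] 0.55 [452. 272.  33.]
t meter1_mid [252. 241.] 0.64 [450. 145.  45.]
t meter3_mid [211. 239.] 0.8 [452. 269.  45.]
t meter3_mid [262. 188.] 0.62 [609. 120.  45.]
t carriage [260. 186.] 0.56 [616. 125.  45.]
t carriage [212. 240.] 0.37 [451. 265.  45.]
t clamp [250. 188.] 0.58 [609. 155.  45.]
t clamp [211. 239.] 0.89 [451. 268.  33.]
top (209.0625, 238.75) [453. 270.  66.]
top (246.25, 237.1875) [460. 160.  66.]
top (326.875, 235.0) [472. -78.  66.]
sc (280.0, 177.8125) [507. 162.  66.]
sc (254.0625, 185.9375) [472.  99.  66.]
sc (209.375, 227.8125) [480. -87.  66.]
bed [ 645. -123.   26.]
bed [ 551. -120.   26.]
bed [ 630. -119.   26.]
bed [ 564. -115.   26.]
```

Call:
{"name": "play_rows", "arguments": {
  "motion": [
    [0.15, 0.28, 0.09, 0, 1],
    [0.15, 0.28, 0.09, 0, 1],
    [0.15, 0.28, 0.09, 0, 1],
    [0.15, 0.28, 0.09, 0, 1],
    [0.15, 0.28, 0.09, 0, 1],
    [0.15, 0.28, 0.09, 0, 1],
    [0.15, 0.28, 0.09, 0, 1],
    [0.15, 0.28, 0.09, 0, 1]
  ]
}}

```text
time_s: 2.97
ee_pos: [409.9, -231.2, 304.9]
ee_rot: [134.9, 89.9, -18.3]
force: [0.3, -0.9, 0.2]
gripper_width: 91.2
```

```bash
cat >> h.py <<'E'
def Rt(s): return R.from_euler('xyz',s['ee_rot'],degrees=True).as_matrix()
def jaw(s):
    y=Rt(s)[:,1]; return np.degrees(np.arctan2(y[1],y[0]))
def show():
    s=sensors.state(); print('t',round(s['time_s'],2),'pos',np.round(s['ee_pos'],1),'jaw',round(jaw(s),1),'xax',np.round(Rt(s)[:,0],3),'j',np.round(s['qpos'],0),'F',np.round(s['force'],1),'T',np.round(s['torque'],2),'w',round(s['gripper_width'],1)); return s
E
python3 - <<'E'
from h import *
show()
f=grab('wrist');print(np.round(f['tool_from_camera'],2),f['fx'])
E
```

```text
t 2.97 pos [ 409.9 -231.2  304.9] jaw -63.2 xax [ 0.001 -0.    -1.   ] j [-31.   6.  93.   0.  81.  32.] F [ 0.3 -0.9  0.2] T [-0.06 -0.01  0.04] w 91.2
[[  -0.     -0.27    0.96 -170.74]
 [   1.     -0.     -0.      0.3 ]
 [   0.      0.96    0.27  -74.73]
 [   0.      0.      0.      1.  ]] 365.58141253037314
```

Call:
{"name": "play_rows", "arguments": {
  "motion": [
    [0.19, 0.33, -0.02, 1.15, 1],
    [0.19, 0.33, -0.02, 1.15, 1],
    [0.19, 0.33, -0.02, 1.15, 1],
    [0.19, 0.33, -0.02, 1.15, 1],
    [0.19, 0.33, -0.02, 1.15, 1],
    [0.19, 0.33, -0.02, 1.15, 1],
    [0.19, 0.33, -0.02, 1.15, 1],
    [0.19, 0.33, -0.02, 1.15, 1]
  ]
}}

```text
time_s: 3.68
ee_pos: [576.1, 57.0, 286.4]
ee_rot: [67.6, 90.0, -27.9]
force: [-0.2, -1.4, -0.4]
gripper_width: 91.2
```

Call:
{"name": "play_rows", "arguments": {
  "motion": [
    [0.0, 0.025, 0, 0.2, 0.7],
    [0.0, 0.025, 0, 0.2, 0.7],
    [0.0, 0.025, 0, 0.2, 0.7],
    [0.0, 0.025, 0, 0.2, 0.7],
    [0.0, 0.025, 0, 0.2, 0.7],
    [0.0, 0.025, 0, 0.2, 0.7],
    [0.0, 0.025, 0, 0.2, 0.7],
    [0.0, 0.025, 0, 0.2, 0.7]
  ]
}}

```text
time_s: 4.35
ee_pos: [575.3, 79.5, 286.7]
ee_rot: [88.7, 90.0, 4.2]
force: [-0.7, 0.5, -0.7]
gripper_width: 63.8
```

Run:
```python
from h import *
show()
f=grab('wrist');save(f,'w1',s=1.4)
for k,z in dict(meter1_mid=33,meter3_mid=33,bench_face=38,carriage_face=38,push_grip=92,clamp_grip=89).items():
  for d in finder.spot_point(f,k):
    print(k,np.round(d['point'],1),round(d['conf'],2),np.round(ray(f,d['point'],z),1))
```

```text
t 4.35 pos [575.3  79.5 286.7] jaw 5.5 xax [ 0.  0. -1.] j [ 7. 17. 81. -0. 82.  1.] F [-0.7  0.5 -0.7] T [-0.01 -0.13  0.  ] w 63.8
meter1_mid [171.9  81.4] 0.84 [449.1 162.3  33. ]
carriage_face [325.3  65.1] 0.65 [615.2 194.7  38. ]
carriage_face [313.5 178.1] 0.54 [617.4  69.9  38. ]
push_grip [312.8 175.1] 0.81 [610.   83.7  92. ]
clamp_grip [322.  109.7] 0.91 [611.5 148.7  89. ]
```

View pics/w1.png

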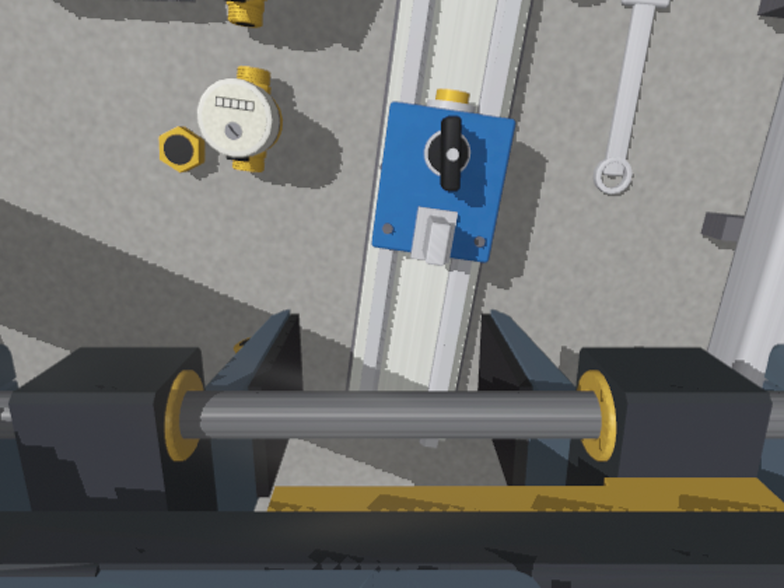

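Run:
```python
from h import *
f=grab('wrist')
a=ray(f,np.array([452,119])/1.4,101);b=ray(f,np.array([451,190])/1.4,101)
print('bar',a,b,(a+b)/2,np.degrees(np.arctan2(*(a-b)[[1,0]])),np.linalg.norm(a-b))
# outer bed edges: right edge (530,0)-(455,385); left edge (400,0)-(350,385) approx; carriage block corners z=65
c=[ray(f,np.array(p)/1.4,65) for p in [(392,103),(516,119),(490,262),(373,245)]]
for x in c: print(np.round(x,1))
for i in range(4): print(np.linalg.norm(c[i]-c[i-1]),np.degrees(np.arctan2(*(c[i]-c[i-1])[[1,0]])))
```

```text
bar [607.91119277 171.78018842 101.        ] [613.21017062 125.4581716  101.        ] [610.5606817  148.61918001 101.        ] 96.52594682373267 46.62411831038552
[567.2 180.4  65. ]
[658.5 178.1  65. ]
[655.4  69.9  65. ]
[562.6  74.6  65. ]
105.83942599714305 87.54433938726137
91.33895589119567 -1.4438850367389262
108.16433992167981 -91.60903932754834
92.92556713729775 177.1125759705393
```

Call:
{"name": "play_rows", "arguments": {
  "motion": [
    [0.02, 0.035, -0.01, 0, 0.6],
    [0.036, 0.069, -0.02, 0.017, 0.6],
    [0.036, 0.069, -0.06, 0.017, 0.6],
    [0.036, 0.069, -0.1, 0.017, 0.6],
    [0.036, 0.069, -0.14, 0.017, 0.6],
    [0.036, 0.069, -0.175, 0.017, 0.6],
    [0.036, 0.069, -0.195, 0.017, 0.6],
    [0.036, 0.069, -0.21, 0.017, 0.6]
  ]
}}

```text
time_s: 5.42
ee_pos: [609.7, 149.0, 73.2]
ee_rot: [-83.5, 89.7, -166.9]
force: [0.8, 0.2, 0.4]
gripper_width: 54.6
```

Call:
{"name": "play_rows", "arguments": {
  "motion": [
    [0, 0, 0, 0, 0.6],
    [0, 0, 0, 0, 0],
    [0, 0, 0, 0, 0],
    [0, 0, 0, 0, 0],
    [0, 0, 0, 0, 0],
    [0, 0, 0, 0, 0],
    [0, 0, 0, 0, 0],
    [0, 0, 0, 0, 0]
  ],
  "squeeze": 20
}}

```text
time_s: 6.08
ee_pos: [611.1, 149.2, 77.0]
ee_rot: [-84.1, 90.0, -167.6]
force: [-0.4, 0.8, 5.7]
gripper_width: 11.9
```

Run:
```python
from h import *
show()
```

```text
t 6.08 pos [611.1 149.2  77. ] jaw 6.5 xax [-0. -0. -1.] j [13. 29. 93.  0. 58.  6.] F [-0.4  0.8  5.7] T [ 0.09 -0.4  -0.02] w 11.9
```

Call:
{"name": "play_rows", "arguments": {
  "motion": [
    [0, 0, 0, 0.12, 0],
    [0, 0, 0, 0.24, 0],
    [0, 0, 0, 0.36, 0],
    [0, 0, 0, 0.48, 0],
    [0, 0, 0, 0.6, 0],
    [0, 0, 0, 0.72, 0],
    [0, 0, 0, 0.84, 0],
    [0, 0, 0, 0.96, 0]
  ]
}}

```text
time_s: 6.75
ee_pos: [611.2, 149.2, 76.9]
ee_rot: [150.0, 90.0, 121.8]
force: [-1.8, -0.5, 1.7]
gripper_width: 11.6
```

Call:
{"name": "play_rows", "arguments": {
  "motion": [
    [0, 0, 0, 0.12, 0],
    [0, 0, 0, 0.24, 0],
    [0, 0, 0, 0.28, 0],
    [0, 0, 0, 0.28, 0],
    [0, 0, 0, 0.28, 0],
    [0, 0, 0, 0.28, 0],
    [0, 0, 0, 0.28, 0],
    [0, 0, 0, 0.28, 0]
  ]
}}

```text
time_s: 7.42
ee_pos: [611.2, 149.2, 76.9]
ee_rot: [141.6, 90.0, 129.2]
force: [-1.3, -0.8, 4.7]
gripper_width: 12.1
```

Run:
```python
from h import *
show()
```

```text
t 7.42 pos [611.2 149.2  76.9] jaw 77.6 xax [-0.  0. -1.] j [ 13.  29.  93.   0.  58. -65.] F [-1.3 -0.8  4.7] T [0.02 0.36 0.06] w 12.1
```

Clamp ~0.17. Pull the carriage back by the bar.

Call:
{"name": "play_rows", "arguments": {
  "motion": [
    [-0.001, -0.025, 0, 0, 0],
    [-0.002, -0.05, 0, 0, 0],
    [-0.003, -0.075, 0, 0, 0],
    [-0.004, -0.1, 0, 0, 0],
    [-0.005, -0.125, 0, 0, 0],
    [-0.006, -0.15, 0, 0, 0],
    [-0.007, -0.168, 0, 0, 0],
    [-0.007, -0.168, 0, 0, 0]
  ]
}}

```text
time_s: 8.08
ee_pos: [603.4, -22.6, 76.9]
ee_rot: [-109.1, 89.8, -121.6]
force: [-3.9, -1.8, 6.9]
gripper_width: 11.8
```

Call:
{"name": "play_rows", "arguments": {
  "motion": [
    [0, 0, 0, 0, 0.6],
    [0, 0, 0, 0, 0.6],
    [0, 0, 0, 0, 0.6],
    [0, 0, 0.04, 0, 0.6],
    [0, 0, 0.08, 0, 0.6],
    [0, 0, 0.12, 0, 0.6],
    [0, 0.03, 0.16, 0, 0.6],
    [-0.02, 0.05, 0.2, 0, 0.6]
  ]
}}

```text
time_s: 8.75
ee_pos: [591.5, 26.0, 265.5]
ee_rot: [34.5, 89.8, 22.1]
force: [0.9, 0.8, -0.6]
gripper_width: 54.8
```

Run:
```python
from h import *
show()
f=grab('wrist');save(f,'w2',s=1.4)
for k,z in dict(meter1_mid=33,meter3_mid=33,bench_face=38,carriage_face=38,push_grip=92,clamp_grip=89).items():
  for d in finder.spot_point(f,k):
    print(k,np.round(d['point'],1),round(d['conf'],2),np.round(ray(f,d['point'],z),1))
```

```text
t 8.75 pos [591.5  26.  265.5] jaw 77.5 xax [ 0.003  0.001 -1.   ] j [  1.  18.  82.   0.  79. -76.] F [ 0.9  0.8 -0.6] T [ 0.13 -0.15 -0.01] w 54.8
meter1_mid [376.2   5.5] 0.95 [451.1 156.8  33. ]
bench_face [528.5 138.7] 0.9 [616.4 296.9  38. ]
carriage_face [280.  182.8] 0.77 [606.   24.5  38. ]
push_grip [173.1 215.2] 0.88 [603.2 -83.2  92. ]
clamp_grip [235.1 201.5] 0.97 [603.6 -20.5  89. ]
```

View pics/w2.png

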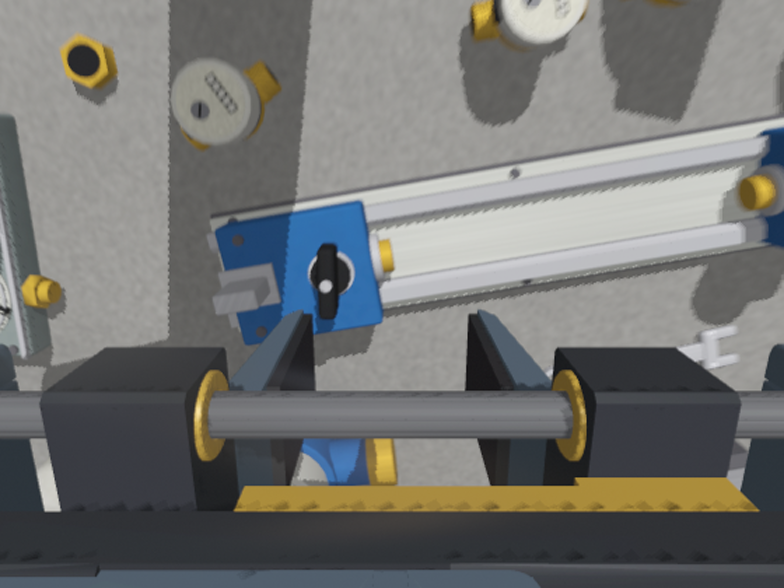

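Call:
{"name": "play_rows", "arguments": {
  "motion": [
    [-0.02, 0.02, 0, -0.12, 1],
    [-0.04, 0.04, 0, -0.24, 1],
    [-0.06, 0.06, 0, -0.36, 1],
    [-0.08, 0.08, 0, -0.48, 1],
    [-0.1, 0.1, 0, -0.6, 1],
    [-0.12, 0.12, 0, -0.72, 1],
    [-0.13, 0.14, 0, -0.84, 1],
    [-0.13, 0.16, 0, -0.96, 1]
  ]
}}

```text
time_s: 9.77
ee_pos: [457.2, 184.7, 262.8]
ee_rot: [-94.4, 89.8, -162.2]
force: [0.4, -0.7, 0.5]
gripper_width: 91.4
```

Call:
{"name": "play_rows", "arguments": {
  "motion": [
    [0, 0.02, 0, -0.12, 1],
    [0, 0.02, 0, -0.24, 1],
    [0, 0.02, 0, -0.36, 1],
    [0, 0.02, 0, -0.4, 1],
    [0, 0.02, 0, -0.4, 1],
    [0, 0.02, 0, -0.4, 1],
    [0, 0.02, 0, -0.4, 1],
    [0, 0.02, 0, -0.4, 1]
  ]
}}

```text
time_s: 10.43
ee_pos: [459.7, 204.4, 263.7]
ee_rot: [-62.7, 89.9, -153.0]
force: [1.0, -0.2, 0.0]
gripper_width: 91.5
```

Run:
```python
from h import *
show()
f=grab('wrist');save(f,'w3',s=1.4)
for k,z in dict(meter1_mid=33,meter3_mid=33,bench_face=38).items():
  for d in finder.spot_point(f,k):
    print(k,np.round(d['point'],1),round(d['conf'],2),np.round(ray(f,d['point'],z),1))
```

```text
t 10.43 pos [459.7 204.4 263.7] jaw -0.3 xax [-0.001 -0.    -1.   ] j [23. 10. 94. -0. 76. 23.] F [ 1.  -0.2  0. ] T [ 0.03 -0.06  0.04] w 91.5
meter1_mid [273.2 209.4] 0.92 [453.1 158.   33. ]
meter1_mid [226.6 221.7] 0.29 [399.  143.4  33. ]
meter3_mid [265.5 110.3] 0.56 [446.  268.3  33. ]
bench_face [432.1  75.7] 0.68 [617.8 301.9  38. ]
bench_face [394.7 316. ] 0.35 [601.4  21.6  38. ]
```

View pics/w3.png

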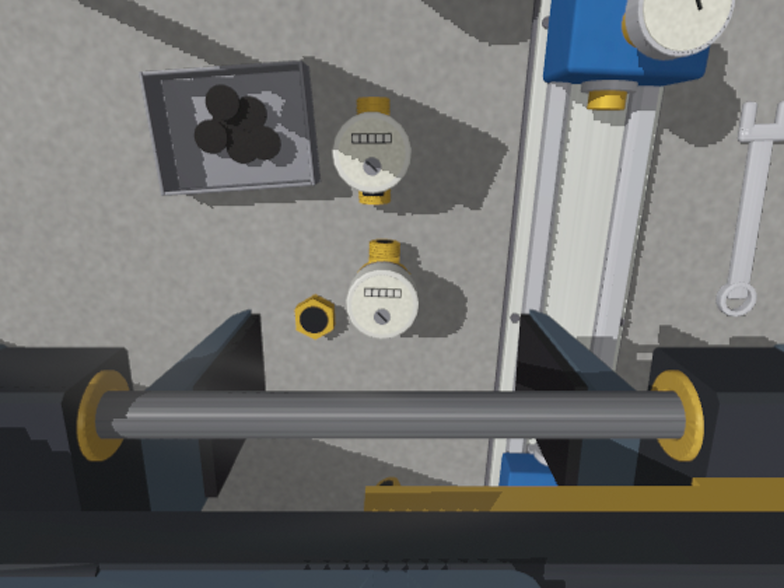

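Run:
```python
from h import *
f=grab('wrist')
for n,p in dict(A=(372,151.5),B=(382.5,301)).items():
  c=ray(f,np.array(p)/1.4,66);print(n,c)
for n,p in dict(Ain=(373,97),Aout=(374,204),Bin=(384,241)).items(): print(n,ray(f,np.array(p)/1.4,26))
# circle detection
g=cv2.cvtColor(f['img'],cv2.COLOR_BGR2GRAY)
c=cv2.HoughCircles(g,cv2.HOUGH_GRADIENT,1,40,param1=100,param2=20,minRadius=22,maxRadius=34)
for x in c[0]: print(x, ray(f,x[:2],66))
```

```text
A [447.58512671 271.46095666  66.        ]
B [453.81729216 161.87667056  66.        ]
Ain [447.57897088 310.48575306  26.        ]
Aout [447.16756688 230.13377635  26.        ]
Bin [454.84563658 200.19470329  26.        ]
[265.5 108.5  27.9] [447.37119703 271.19118147  66.        ]
[273.5 216.5  24.1] [454.10307865 160.20929398  66.        ]
[489.5   5.5  31.1] [653.11004055 360.99465832  66.        ]
```

Call:
{"name": "play_rows", "arguments": {
  "motion": [
    [-0.006, 0.034, 0, 0, 0.85],
    [-0.012, 0.067, -0.01, 0, 0.85],
    [-0.012, 0.067, -0.05, 0, 0.85],
    [-0.012, 0.067, -0.09, 0, 0.85],
    [-0.012, 0.067, -0.13, 0, 0.85],
    [-0.012, 0.067, -0.17, 0, 0.85],
    [-0.012, 0.067, -0.2, 0, 0.85],
    [-0.012, 0.067, -0.224, 0, 0.85]
  ]
}}

```text
time_s: 11.35
ee_pos: [446.4, 271.0, 37.6]
ee_rot: [-58.8, 89.8, -149.2]
force: [0.4, 0.1, 0.7]
gripper_width: 77.6
```

Call:
{"name": "play_rows", "arguments": {
  "motion": [
    [0, 0, 0, 0, 0.85],
    [0, 0, 0, 0, 0],
    [0, 0, 0, 0, 0],
    [0, 0, 0, 0, 0],
    [0, 0, 0, 0, 0],
    [0, 0, 0, 0, 0],
    [0, 0, 0, 0, 0],
    [0, 0, 0, 0, 0]
  ],
  "squeeze": 25
}}

```text
time_s: 12.02
ee_pos: [447.2, 271.9, 41.3]
ee_rot: [-174.1, 90.0, 95.5]
force: [-4.5, -0.0, 8.4]
gripper_width: 55.5
```

Run:
```python
from h import *
show()
f=grab('wrist');save(f,'w4',s=1.4)
```

```text
t 12.02 pos [447.2 271.9  41.3] jaw -0.4 xax [-0.     0.001 -1.   ] j [ 30.  24. 110.   0.  46.  30.] F [-4.5 -0.   8.4] T [0.08 0.85 0.02] w 55.5
```

View pics/w4.png

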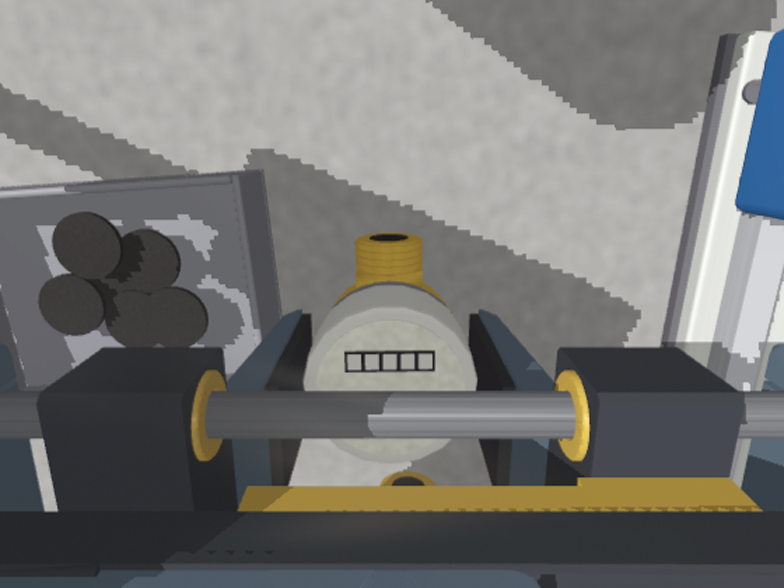

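Call:
{"name": "play_rows", "arguments": {
  "motion": [
    [0, 0, 0.035, 0, 0],
    [0, 0, 0.065, 0, 0],
    [0.04, -0.004, 0.065, -0.036, 0],
    [0.08, -0.008, 0.065, -0.036, 0],
    [0.12, -0.012, 0.065, -0.036, 0],
    [0.15, -0.015, 0.065, -0.036, 0],
    [0.168, -0.015, 0.065, -0.036, 0],
    [0.168, -0.015, 0.065, -0.036, 0]
  ]
}}

```text
time_s: 12.73
ee_pos: [620.3, 255.7, 103.9]
ee_rot: [91.2, 89.8, -1.3]
force: [-0.1, -0.0, -4.2]
gripper_width: 55.9
```

Run:
```python
from h import *
show()
f=grab('wrist');save(f,'w5',s=1.4)
```

```text
t 12.73 pos [620.3 255.7 103.9] jaw -2.5 xax [ 0.004 -0.    -1.   ] j [21. 31. 85. -0. 64. 24.] F [-0.1 -0.  -4.2] T [ 0.03 -0.1   0.04] w 55.9
```

View pics/w5.png

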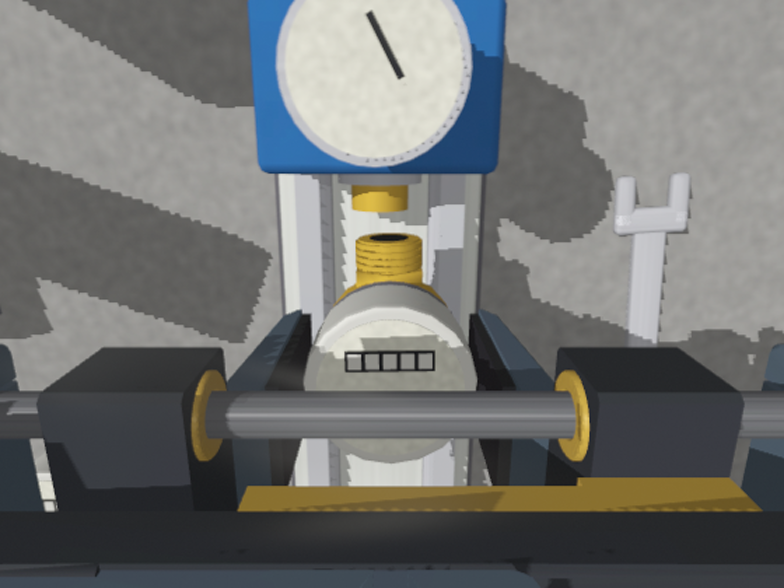

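Run:
```python
from h import *
s=show()
f=grab('wrist')
for p,z in [((379.5,207),50),((379.5,211),40),((379.5,211),38)]: print(ray(f,np.array(p)/1.4,z))
print(proj(f,[616,301,38])*1.4, proj(f,[616,301,50])*1.4)
# strips: inner edges at row 190.. : left strip outer/inner, right
for p in [(298,260),(325,260),(434,260),(471,260)]: print(ray(f,np.array(p)/1.4,32))
```

```text
t 12.78 pos [617.4 255.8 103.7] jaw -2.5 xax [ 0.    -0.001 -1.   ] j [22. 31. 85. -0. 64. 24.] F [-1.5 -0.4 -3.9] T [-0.03  0.04 -0.  ] w 55.6
[614.95725676 302.16104508  50.        ]
[614.60737624 299.08396889  40.        ]
[614.55459547 298.81791245  38.        ]
[382.40165889 206.12742425] [382.00837035 209.55043564]
[573.66571044 275.98358117  32.        ]
[586.77267013 275.40990395  32.        ]
[639.6762858  273.09437081  32.        ]
[657.63087232 272.30851829  32.        ]
```

Call:
{"name": "play_rows", "arguments": {
  "motion": [
    [0, 0, 0, 0, 0],
    [0, 0, 0, 0, 0],
    [0, 0, 0, 0, 0],
    [0, 0, 0, 0, 0],
    [0, 0, 0, 0, 0],
    [0, 0, 0, 0, 0],
    [0, 0, 0, 0, 0],
    [0, 0, 0, 0, 0]
  ]
}}

```text
time_s: 13.5
ee_pos: [615.6, 256.7, 105.3]
ee_rot: [100.8, 90.0, 8.4]
force: [-0.2, -0.1, -3.4]
gripper_width: 55.3
```

Run:
```python
from h import *
s=show()
f=grab('wrist'); save(f,'w6',(150,80,400,300),3.2)
for d in finder.spot_point(f,'bench_face'): print(np.round(d['point'],1),ray(f,d['point'],38))
```

```text
t 13.5 pos [615.6 256.7 105.3] jaw -2.4 xax [ 0.  0. -1.] j [22. 31. 85. -0. 64. 24.] F [-0.2 -0.1 -3.4] T [ 0.01 -0.07 -0.07] w 55.3
[278.3 147.3] [617.46298069 301.54354218  38.        ]
```

View pics/w6.png

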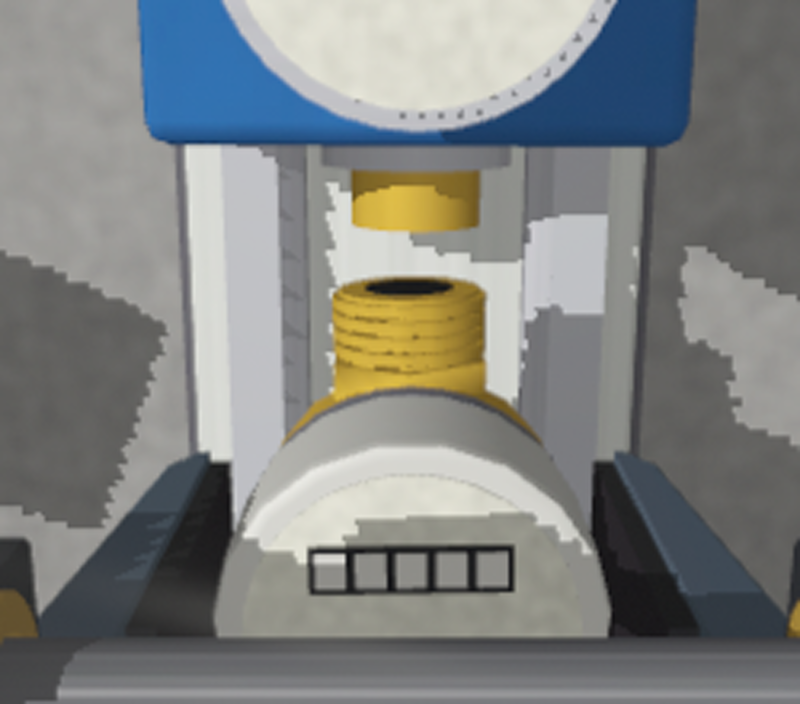

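Call:
{"name": "play_rows", "arguments": {
  "motion": [
    [0.001, 0, -0.012, 0, 0],
    [0.001, 0, -0.022, 0, 0],
    [0.001, 0, -0.03, 0, 0],
    [0.001, 0, -0.036, 0, 0],
    [0.001, 0, -0.04, 0, 0],
    [0.001, 0, -0.043, 0, 0],
    [0.001, 0, -0.0445, 0, 0],
    [0.001, 0, -0.0445, 0, 0]
  ]
}}

```text
time_s: 14.27
ee_pos: [616.6, 256.7, 61.3]
ee_rot: [107.5, 90.0, 15.1]
force: [-1.9, -0.1, -1.2]
gripper_width: 55.5
```

Run:
```python
from h import *
s=show()
```

```text
t 14.27 pos [616.6 256.7  61.3] jaw -2.4 xax [ 0.  0. -1.] j [22. 33. 88. -0. 59. 24.] F [-1.9 -0.1 -1.2] T [-0.14  0.31  0.03] w 55.5
```

Call:
{"name": "play_rows", "arguments": {
  "motion": [
    [0, 0, 0, 0, 0.8],
    [0, 0, 0, 0, 0.8],
    [0, 0, 0, 0, 0.8],
    [0, 0, 0.04, 0, 0.8],
    [0, 0, 0.08, 0, 0.8],
    [0, 0, 0.12, 0, 0.8],
    [-0.02, -0.02, 0.15, 0, 0.8],
    [-0.04, -0.04, 0.17, 0.03, 0.8]
  ]
}}

```text
time_s: 14.93
ee_pos: [578.4, 217.5, 234.8]
ee_rot: [109.9, 89.6, 19.3]
force: [-0.0, 0.3, 0.5]
gripper_width: 72.7
```

Call:
{"name": "play_rows", "arguments": {
  "motion": [
    [-0.03, -0.03, 0, 0.03, 0.85],
    [-0.06, -0.06, 0, 0.03, 0.85],
    [-0.09, -0.09, 0, 0.03, 0.85],
    [-0.11, -0.115, 0, 0.03, 0.85],
    [-0.12, -0.13, 0, 0.03, 0.85],
    [-0.12, -0.13, 0, 0.03, 0.85],
    [-0.12, -0.13, 0, 0.03, 0.85],
    [-0.12, -0.13, 0, 0.03, 0.85]
  ]
}}

```text
time_s: 15.6
ee_pos: [457.8, 87.3, 231.2]
ee_rot: [109.8, 89.9, 20.9]
force: [-0.3, 0.0, -0.4]
gripper_width: 77.7
```

Run:
```python
from h import *
show()
f=grab('wrist');save(f,'w7',s=1.4)
g=cv2.cvtColor(f['img'],cv2.COLOR_BGR2GRAY)
c=cv2.HoughCircles(g,cv2.HOUGH_GRADIENT,1,40,param1=100,param2=20,minRadius=22,maxRadius=36)
for x in c[0]: print(x, ray(f,x[:2],66),ray(f,x[:2],86))
```

```text
t 15.6 pos [457.8  87.3 231.2] jaw 1.0 xax [ 0.002  0.001 -1.   ] j [  9.   8. 101.   0.  71.   8.] F [-0.3  0.  -0.4] T [ 0.04 -0.13 -0.03] w 77.7
[274.5 102.5  30.9] [453.40142405 159.75563328  66.        ] [453.57625741 159.86102691  86.        ]
```

View pics/w7.png

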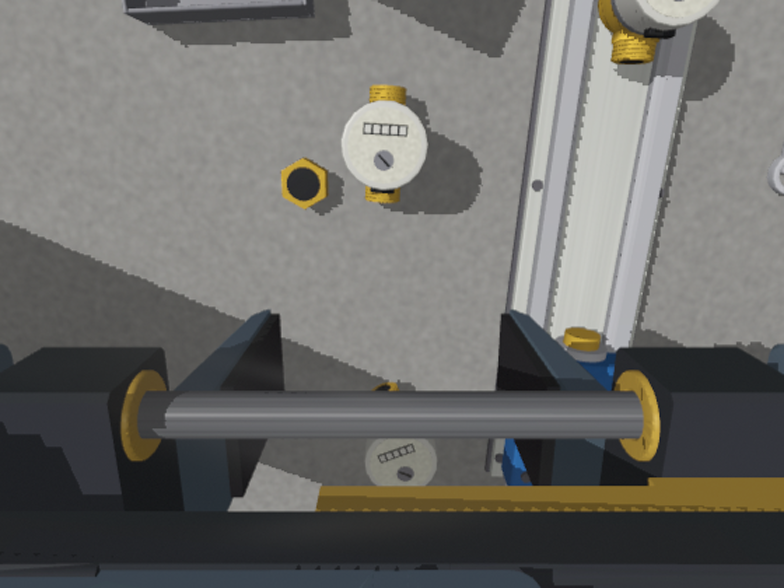

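Call:
{"name": "play_rows", "arguments": {
  "motion": [
    [-0.002, 0.036, 0, -0.03, 0.85],
    [-0.004, 0.072, 0, -0.06, 0.85],
    [-0.004, 0.072, -0.04, -0.06, 0.85],
    [-0.004, 0.072, -0.08, -0.06, 0.85],
    [-0.004, 0.072, -0.12, -0.06, 0.85],
    [-0.004, 0.072, -0.15, -0.06, 0.85],
    [-0.004, 0.072, -0.175, -0.06, 0.85],
    [-0.004, 0.072, -0.19, -0.06, 0.85]
  ]
}}

```text
time_s: 16.32
ee_pos: [451.7, 159.4, 37.3]
ee_rot: [-71.2, 89.7, -163.5]
force: [0.8, 0.0, -0.2]
gripper_width: 77.4
```

Call:
{"name": "play_rows", "arguments": {
  "motion": [
    [0, 0, 0, 0, 0.85],
    [0, 0, 0, 0, 0],
    [0, 0, 0, 0, 0],
    [0, 0, 0, 0, 0],
    [0, 0, 0, 0, 0],
    [0, 0, 0, 0, 0],
    [0, 0, 0, 0, 0],
    [0, 0, 0, 0, 0]
  ],
  "squeeze": 25
}}

```text
time_s: 16.98
ee_pos: [453.5, 159.2, 41.9]
ee_rot: [118.6, 89.8, 26.1]
force: [-1.6, 1.3, 5.7]
gripper_width: 55.6
```

Run:
```python
from h import *
show()
f=grab('wrist');save(f,'w8',s=1.4)
```

```text
t 16.98 pos [453.5 159.2  41.9] jaw -2.4 xax [ 0.003  0.001 -1.   ] j [ 18.  21. 115.   0.  44.  20.] F [-1.6  1.3  5.7] T [0.23 0.01 0.03] w 55.6
```

View pics/w8.png

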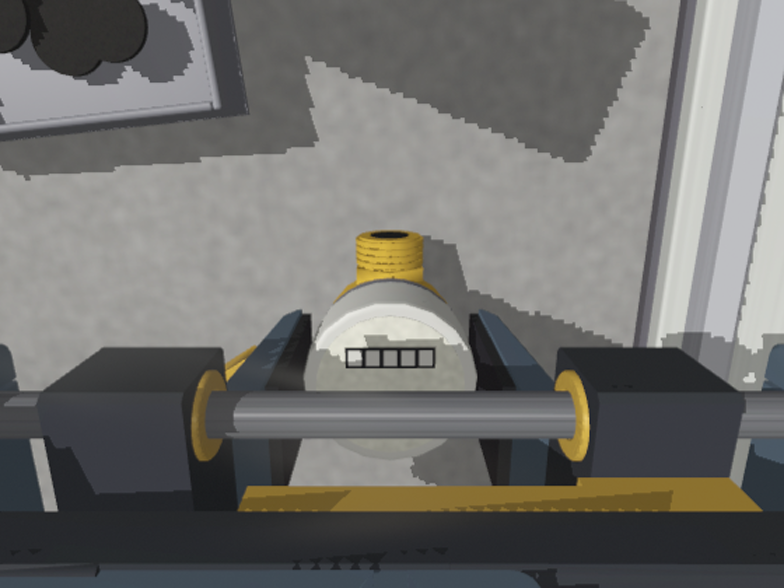

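Call:
{"name": "play_rows", "arguments": {
  "motion": [
    [0, 0, 0.035, 0, 0],
    [0, 0, 0.065, 0, 0],
    [0.04, 0.003, 0.065, 0, 0],
    [0.08, 0.006, 0.065, 0, 0],
    [0.12, 0.009, 0.065, 0, 0],
    [0.15, 0.0115, 0.065, 0, 0],
    [0.159, 0.0115, 0.065, 0, 0],
    [0.159, 0.0115, 0.065, 0, 0]
  ]
}}

```text
time_s: 17.7
ee_pos: [613.5, 169.7, 104.4]
ee_rot: [11.9, 90.0, -80.5]
force: [0.4, 0.5, -3.6]
gripper_width: 55.2
```

Call:
{"name": "play_rows", "arguments": {
  "motion": [
    [0, 0, 0, 0, 0],
    [0, 0, 0, 0, 0],
    [0, 0, 0, 0, 0],
    [0, 0, 0, 0, 0],
    [0, 0, 0, 0, 0],
    [0, 0, -0.01, 0, 0],
    [0, 0, -0.01, 0, 0],
    [0, 0, -0.01, 0, 0]
  ]
}}

```text
time_s: 18.37
ee_pos: [610.8, 170.0, 94.7]
ee_rot: [-72.2, 89.9, -164.6]
force: [0.6, 0.8, -3.8]
gripper_width: 55.4
```

Run:
```python
from h import *
show()
f=grab('wrist');save(f,'w9',s=1.4)
```

```text
t 18.37 pos [610.8 170.   94.7] jaw -2.4 xax [-0.002 -0.001 -1.   ] j [15. 29. 91. -0. 60. 17.] F [ 0.6  0.8 -3.8] T [-0.07 -0.09 -0.06] w 55.4
```

View pics/w9.png

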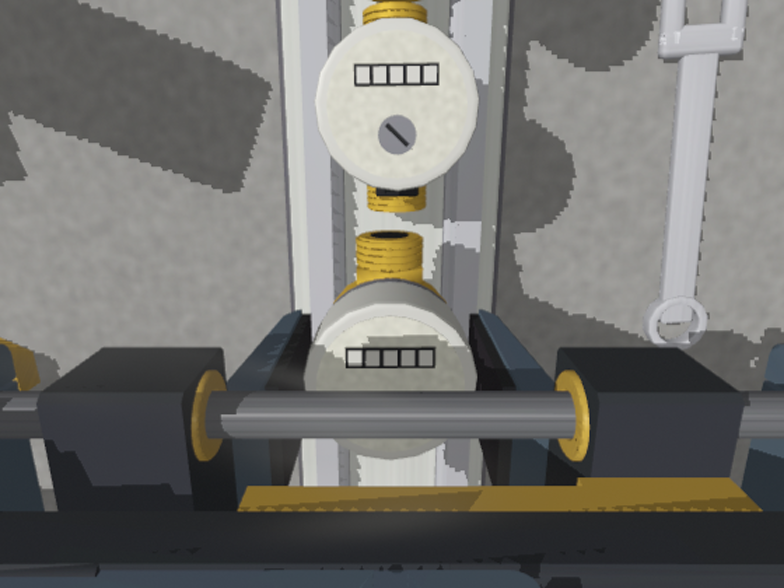

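Call:
{"name": "play_rows", "arguments": {
  "motion": [
    [0.003, 0, -0.005, 0, 0],
    [0.003, 0, -0.013, 0, 0],
    [0.003, 0, -0.02, 0, 0],
    [0.003, 0, -0.026, 0, 0],
    [0.003, 0, -0.03, 0, 0],
    [0.003, 0, -0.0325, 0, 0],
    [0.003, 0, -0.0335, 0, 0],
    [0.003, 0, -0.0335, 0, 0]
  ]
}}

```text
time_s: 19.08
ee_pos: [614.0, 170.0, 62.1]
ee_rot: [-75.3, 89.9, -167.7]
force: [-1.9, -0.8, -3.0]
gripper_width: 55.6
```

Run:
```python
from h import *
show()
```

```text
t 19.08 pos [614.  170.   62.1] jaw -2.4 xax [-0.001 -0.    -1.   ] j [14. 31. 93.  0. 57. 17.] F [-1.9 -0.8 -3. ] T [-0.1   0.29  0.05] w 55.6
```

Call:
{"name": "play_rows", "arguments": {
  "motion": [
    [0, 0, -0.001, 0, 0],
    [0, 0, -0.001, 0, 0.8],
    [0, 0, -0.001, 0, 0.8],
    [0, 0, 0, 0, 0.8],
    [0, 0, 0.04, 0, 0.8],
    [0, 0, 0.08, 0, 0.8],
    [0, 0, 0.12, 0, 0.8],
    [0, 0, 0.16, 0, 0.85]
  ]
}}

```text
time_s: 19.75
ee_pos: [615.0, 170.2, 224.4]
ee_rot: [103.3, 89.9, 10.9]
force: [0.7, 1.6, -0.0]
gripper_width: 76.3
```

Call:
{"name": "play_rows", "arguments": {
  "motion": [
    [-0.015, -0.037, 0, 0.05, 0.85],
    [-0.03, -0.074, 0, 0.05, 0.85],
    [-0.045, -0.111, 0, 0.05, 0.85],
    [-0.06, -0.148, 0, 0.05, 0.85],
    [-0.075, -0.185, 0, 0.05, 0.85],
    [-0.09, -0.222, 0, 0.05, 0.85],
    [-0.105, -0.259, 0, 0.05, 0.85],
    [-0.12, -0.29, 0, 0.05, 0.85]
  ]
}}

```text
time_s: 20.42
ee_pos: [494.3, -122.2, 222.9]
ee_rot: [63.0, 89.8, -26.5]
force: [0.7, -0.5, 0.7]
gripper_width: 77.1
```

Call:
{"name": "play_rows", "arguments": {
  "motion": [
    [-0.01, -0.03, 0, 0.05, 0.85],
    [-0.01, -0.03, 0, 0.1, 0.85],
    [-0.01, -0.03, 0, 0.1, 0.85],
    [-0.01, -0.03, 0, 0.1, 0.85],
    [-0.01, -0.03, 0, 0.1, 0.85],
    [-0.01, -0.03, 0, 0.1, 0.85],
    [-0.01, -0.03, 0, 0.1, 0.85],
    [-0.01, -0.03, 0, 0.1, 0.85]
  ]
}}

```text
time_s: 21.08
ee_pos: [485.0, -149.2, 222.2]
ee_rot: [93.6, 90.0, 9.8]
force: [-0.1, 0.5, 0.8]
gripper_width: 77.6
```

Run:
```python
from h import *
show()
f=grab('wrist');save(f,'w10',s=1.4)
g=cv2.cvtColor(f['img'],cv2.COLOR_BGR2GRAY)
c=cv2.HoughCircles(g,cv2.HOUGH_GRADIENT,1,40,param1=100,param2=20,minRadius=22,maxRadius=36)
for x in c[0]: print(x, ray(f,x[:2],66))
```

```text
t 21.08 pos [ 485.  -149.2  222.2] jaw 6.2 xax [ 0.  0. -1.] j [-18.  12.  97.   0.  71. -25.] F [-0.1  0.5  0.8] T [-0.02 -0.12 -0.02] w 77.6
[270.5  96.5  32.1] [469.71959494 -72.93186565  66.        ]
```

View pics/w10.png

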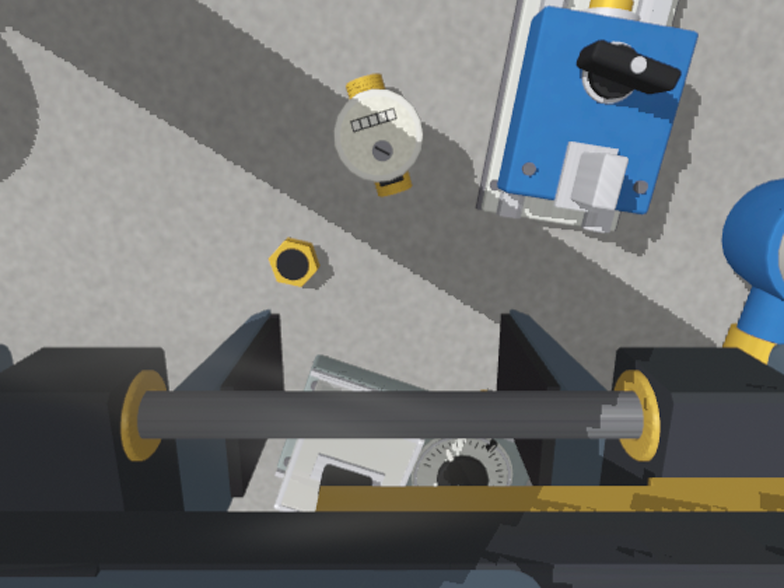

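Call:
{"name": "play_rows", "arguments": {
  "motion": [
    [-0.007, 0.038, 0, 0.12, 0.85],
    [-0.015, 0.076, 0, 0.24, 0.85],
    [-0.015, 0.076, -0.04, 0.265, 0.85],
    [-0.015, 0.076, -0.08, 0.265, 0.85],
    [-0.015, 0.076, -0.12, 0.265, 0.85],
    [-0.015, 0.076, -0.15, 0.265, 0.85],
    [-0.015, 0.076, -0.17, 0.265, 0.85],
    [-0.015, 0.076, -0.181, 0.265, 0.85]
  ]
}}

```text
time_s: 21.8
ee_pos: [467.9, -73.2, 38.5]
ee_rot: [-122.0, 89.7, 169.4]
force: [0.2, -0.4, 0.7]
gripper_width: 77.7
```

Call:
{"name": "play_rows", "arguments": {
  "motion": [
    [0, 0, 0, 0, 0.85],
    [0, 0, 0, 0, 0],
    [0, 0, 0, 0, 0],
    [0, 0, 0, 0, 0],
    [0, 0, 0, 0, 0],
    [0, 0, 0, 0, 0],
    [0, 0, 0, 0, 0],
    [0, 0, 0, 0, 0]
  ],
  "squeeze": 25
}}

```text
time_s: 22.47
ee_pos: [470.0, -74.1, 42.3]
ee_rot: [50.4, 89.9, -18.3]
force: [-1.1, -1.4, 6.4]
gripper_width: 55.2
```

Run:
```python
from h import *
show()
f=grab('wrist');save(f,'w11',s=1.4)
```

```text
t 22.47 pos [470.  -74.1  42.3] jaw 21.4 xax [ 0.002 -0.001 -1.   ] j [-10.  20. 116.  -0.  44. -32.] F [-1.1 -1.4  6.4] T [-0.15  0.18 -0.02] w 55.2
```

View pics/w11.png

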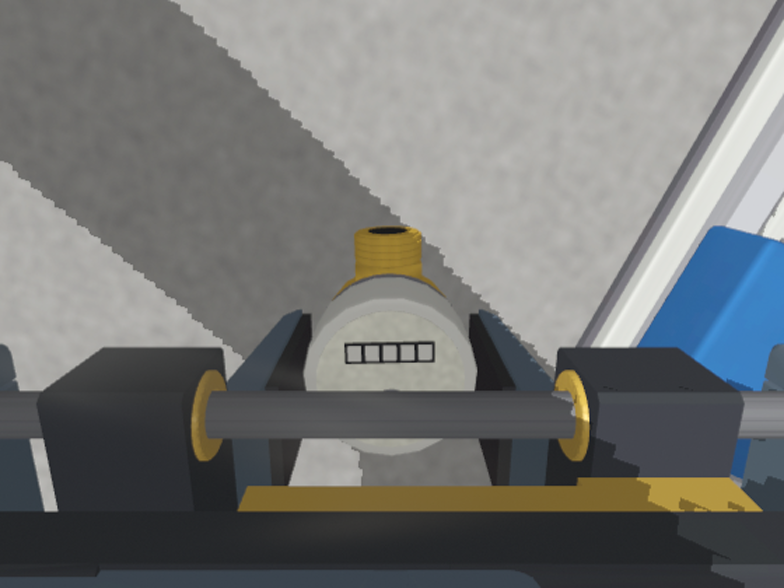

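Call:
{"name": "play_rows", "arguments": {
  "motion": [
    [0, 0, 0.035, 0, 0],
    [0, 0.005, 0.07, 0, 0],
    [0, 0.04, 0.075, -0.1, 0],
    [0, 0.08, 0.075, -0.2, 0],
    [0.01, 0.12, 0.075, -0.3, 0],
    [0.03, 0.15, 0.075, -0.4, 0],
    [0.06, 0.155, 0.075, -0.415, 0],
    [0.1, 0.155, 0.075, -0.415, 0]
  ]
}}

```text
time_s: 23.18
ee_pos: [567.7, 84.0, 115.7]
ee_rot: [-96.7, 89.8, 171.1]
force: [0.7, -0.6, -4.6]
gripper_width: 55.5
```

Call:
{"name": "play_rows", "arguments": {
  "motion": [
    [0.025, 0, 0, 0, 0],
    [0.04, 0, 0, 0, 0],
    [0.04, 0, -0.01, 0, 0],
    [0.04, 0, -0.02, 0, 0],
    [0.04, 0, -0.02, 0, 0],
    [0.04, 0, -0.02, 0, 0],
    [0.04, 0, -0.02, 0, 0],
    [0.04, 0, -0.02, 0, 0]
  ]
}}

```text
time_s: 23.85
ee_pos: [609.2, 81.1, 96.7]
ee_rot: [101.1, 90.0, 8.7]
force: [0.2, 0.9, -5.0]
gripper_width: 55.7
```

Run:
```python
from h import *
show()
f=grab('wrist');save(f,'w12',s=1.4)
```

```text
t 23.85 pos [609.2  81.1  96.7] jaw -2.4 xax [ 0.  0. -1.] j [ 7. 27. 94.  0. 59.  9.] F [ 0.2  0.9 -5. ] T [-0.03 -0.1  -0.01] w 55.7
```

View pics/w12.png

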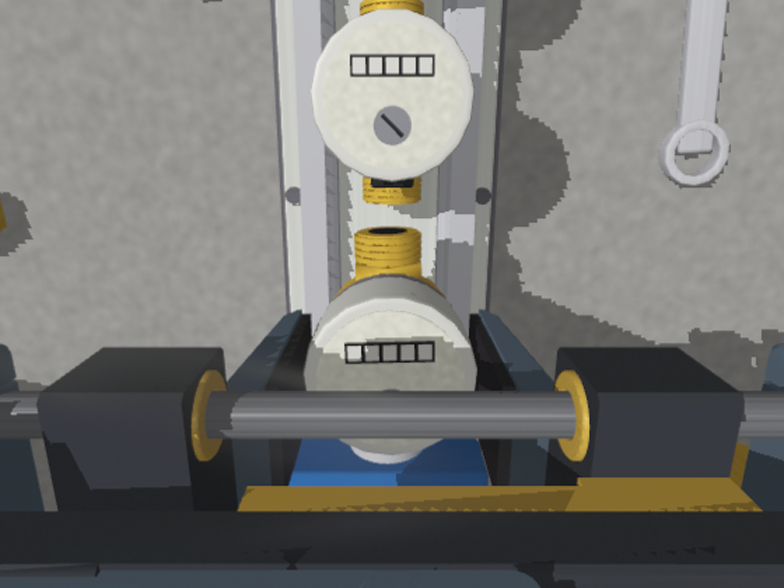

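Call:
{"name": "play_rows", "arguments": {
  "motion": [
    [0.0015, 0, -0.005, 0, 0],
    [0.0015, 0, -0.013, 0, 0],
    [0.0015, 0, -0.02, 0, 0],
    [0.0015, 0, -0.026, 0, 0],
    [0.0015, 0, -0.031, 0, 0],
    [0.0015, 0, -0.034, 0, 0],
    [0.0015, 0, -0.0355, 0, 0],
    [0.0015, 0, -0.0355, 0, 0]
  ]
}}

```text
time_s: 24.57
ee_pos: [609.9, 81.1, 62.3]
ee_rot: [-83.0, 89.9, -175.4]
force: [-6.2, 0.0, 9.6]
gripper_width: 55.2
```

Run:
```python
from h import *
show()
```

```text
t 24.57 pos [609.9  81.1  62.3] jaw -2.4 xax [-0.002 -0.    -1.   ] j [ 6. 29. 96.  0. 55.  9.] F [-6.2  0.   9.6] T [-0.12  1.22 -0.04] w 55.2
```

Call:
{"name": "play_rows", "arguments": {
  "motion": [
    [0, 0, 0, 0, 0.8],
    [0, 0, 0, 0, 0.8],
    [0, 0, 0, 0, 0.8],
    [0, 0, 0.04, 0, 0.8],
    [0, 0, 0.08, 0, 0.8],
    [0, -0.01, 0.12, 0.12, 0.8],
    [0, -0.03, 0.15, 0.24, 0.6],
    [0, -0.06, 0.15, 0.36, 0.4]
  ]
}}

```text
time_s: 25.23
ee_pos: [615.5, 22.5, 218.6]
ee_rot: [76.3, 89.1, 5.0]
force: [1.0, -0.9, 1.1]
gripper_width: 62.5
```

Call:
{"name": "play_rows", "arguments": {
  "motion": [
    [-0.002, -0.02, 0, 0.12, 0.4],
    [-0.004, -0.03, 0, 0.24, 0.4],
    [-0.006, -0.044, 0, 0.36, 0.4],
    [-0.006, -0.044, 0, 0.48, 0.4],
    [-0.006, -0.044, 0, 0.6, 0.4],
    [-0.006, -0.044, 0, 0.72, 0.4],
    [-0.006, -0.044, 0, 0.84, 0.4],
    [-0.006, -0.044, 0, 0.96, 0.4]
  ]
}}

```text
time_s: 25.9
ee_pos: [605.7, -23.0, 210.6]
ee_rot: [18.8, 89.9, 2.4]
force: [0.3, 0.1, -0.1]
gripper_width: 36.4
```

Call:
{"name": "play_rows", "arguments": {
  "motion": [
    [0, 0, 0, 0.08, 0.4],
    [0, 0, 0, 0.08, 0.4],
    [0, 0, 0, 0.08, 0.4],
    [0, 0, 0, 0.08, 0.4],
    [0, 0, 0, 0.08, 0.4],
    [0, 0, 0, 0.08, 0.4],
    [0, 0, 0, 0.08, 0.4],
    [0, 0, 0, 0.08, 0.4]
  ]
}}

```text
time_s: 26.57
ee_pos: [605.2, -22.8, 210.7]
ee_rot: [42.1, 90.0, 29.9]
force: [-0.2, 0.3, 0.1]
gripper_width: 36.7
```

Run:
```python
from h import *
show()
f=grab('wrist');save(f,'w13',s=1.4)
for k,z in dict(carriage_face=38,clamp_grip=89).items():
  for d in finder.spot_point(f,k):
    print(k,np.round(d['point'],1),round(d['conf'],2),np.round(ray(f,d['point'],z),1))
```

```text
t 26.57 pos [605.2 -22.8 210.7] jaw 77.8 xax [ 0.  0. -1.] j [ -3.  21.  86.   0.  73. -81.] F [-0.2  0.3  0.1] T [ 0.12 -0.07 -0.01] w 36.7
carriage_face [326.8 173.1] 0.67 [607.3  23.5  38. ]
clamp_grip [278.6 192.7] 0.55 [604.  -22.8  89. ]
```

View pics/w13.png

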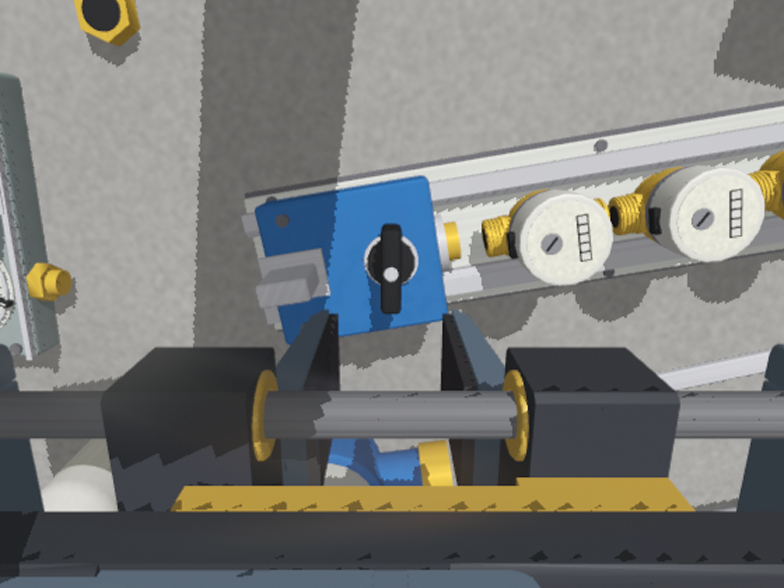

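Call:
{"name": "play_rows", "arguments": {
  "motion": [
    [-0.001, 0, -0.04, 0, 0.4],
    [-0.001, 0, -0.08, 0, 0.4],
    [-0.001, 0, -0.11, 0, 0.4],
    [-0.001, 0, -0.134, 0, 0.4],
    [-0.001, 0, -0.134, 0, 0.4],
    [-0.001, 0, -0.134, 0, 0],
    [-0.001, 0, -0.134, 0, 0],
    [-0.001, 0, -0.134, 0, 0]
  ]
}}

```text
time_s: 27.38
ee_pos: [605.8, -23.0, 79.0]
ee_rot: [10.1, 89.7, -2.1]
force: [0.5, 0.0, -0.8]
gripper_width: 19.2
```

Call:
{"name": "play_rows", "arguments": {
  "motion": [
    [0, 0, 0, 0, 0],
    [0, 0, 0, 0, 0],
    [0.0001, 0.004, 0, 0, 0],
    [0.0003, 0.008, 0, 0, 0],
    [0.0005, 0.012, 0, 0, 0],
    [0.0007, 0.016, 0, 0, 0],
    [0.0009, 0.02, 0, 0, 0],
    [0.0009, 0.02, 0, 0, 0]
  ]
}}

```text
time_s: 28.05
ee_pos: [606.5, -3.0, 78.7]
ee_rot: [-2.8, 89.8, -14.9]
force: [0.5, -1.1, 6.8]
gripper_width: 11.5
```

Run:
```python
from h import *
show()
```

```text
t 28.05 pos [606.5  -3.   78.7] jaw 77.8 xax [ 0.004 -0.001 -1.   ] j [ -1.  27.  96.  -0.  56. -79.] F [ 0.5 -1.1  6.8] T [-0.1  -0.16 -0.14] w 11.5
```

Call:
{"name": "play_rows", "arguments": {
  "motion": [
    [0.0001, 0.0025, -0.001, 0, 0],
    [0.0002, 0.005, -0.001, 0, 0],
    [0.0003, 0.0075, -0.001, 0, 0],
    [0.0004, 0.01, -0.001, 0, 0],
    [0.0005, 0.0125, -0.001, 0, 0],
    [0.0006, 0.014, -0.001, 0, 0],
    [0.0006, 0.015, -0.001, 0, 0],
    [0.0006, 0.015, -0.001, 0, 0]
  ]
}}

```text
time_s: 28.72
ee_pos: [607.1, 9.3, 78.7]
ee_rot: [-37.9, 89.6, -50.0]
force: [-1.2, -9.2, 11.8]
gripper_width: 11.8
```

Run:
```python
from h import *
show()
f=grab('wrist');save(f,'w14',s=1.4)
```

```text
t 28.72 pos [607.1   9.3  78.7] jaw 77.9 xax [ 0.004 -0.005 -1.   ] j [ -0.  27.  96.  -0.  56. -78.] F [-1.2 -9.2 11.8] T [-1.47  0.21  0.  ] w 11.8
```

View pics/w14.png

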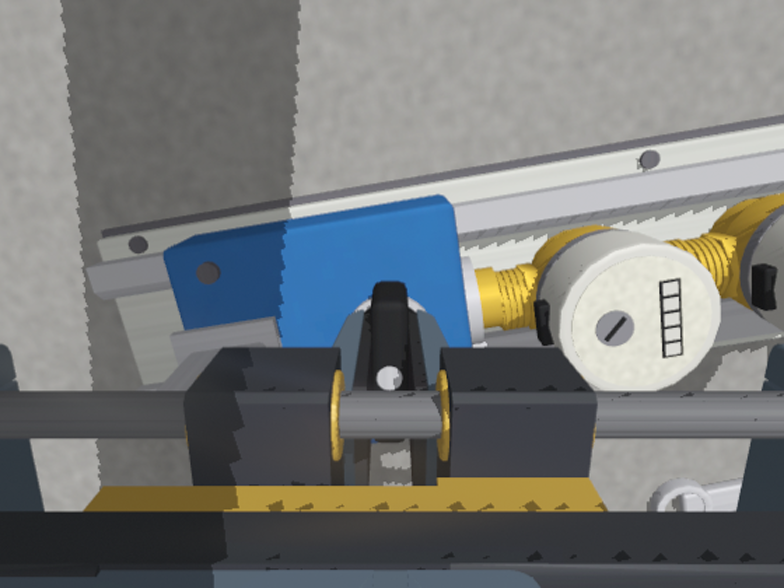

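Call:
{"name": "play_rows", "arguments": {
  "motion": [
    [0.0001, 0.001, 0, 0, 0],
    [0.0001, 0.002, 0, 0, 0],
    [0.0002, 0.003, 0, 0, 0],
    [0.0002, 0.004, 0, 0, 0],
    [0.0002, 0.005, 0, 0, 0],
    [0.0002, 0.005, 0, 0, 0],
    [0.0002, 0.005, 0, 0, 0],
    [0.0002, 0.005, 0, 0, 0]
  ]
}}

```text
time_s: 29.43
ee_pos: [607.2, 13.0, 78.7]
ee_rot: [-46.3, 89.5, -58.4]
force: [-1.1, -12.6, 11.2]
gripper_width: 12.2
```

Run:
```python
from h import *
show()
```

```text
t 29.43 pos [607.2  13.   78.7] jaw 77.9 xax [ 0.004 -0.007 -1.   ] j [  0.  27.  96.  -0.  56. -77.] F [ -1.1 -12.6  11.2] T [-2.08  0.29 -0.09] w 12.2
```

Call:
{"name": "play_rows", "arguments": {
  "motion": [
    [0.0001, 0.001, 0, 0, 0],
    [0.0001, 0.002, 0, 0, 0],
    [0.0002, 0.003, 0, 0, 0],
    [0.0002, 0.004, 0, 0, 0],
    [0.0002, 0.004, 0, 0, 0],
    [0.0002, 0.004, 0, 0, 0],
    [0.0002, 0.004, 0, 0, 0],
    [0.0002, 0.004, 0, 0, 0]
  ]
}}

```text
time_s: 30.1
ee_pos: [607.3, 14.5, 78.7]
ee_rot: [-58.5, 89.3, -70.5]
force: [-2.6, -19.7, 12.2]
gripper_width: 11.7
```

Run:
```python
from h import *
show()
f=grab('top');save(f,'t2',(150,150,370,260),3.6)
```

```text
t 30.1 pos [607.3  14.5  78.7] jaw 78.0 xax [ 0.004 -0.012 -1.   ] j [  1.  27.  96.  -1.  56. -77.] F [ -2.6 -19.7  12.2] T [-3.33  0.21 -0.02] w 11.7
```

View pics/t2.png

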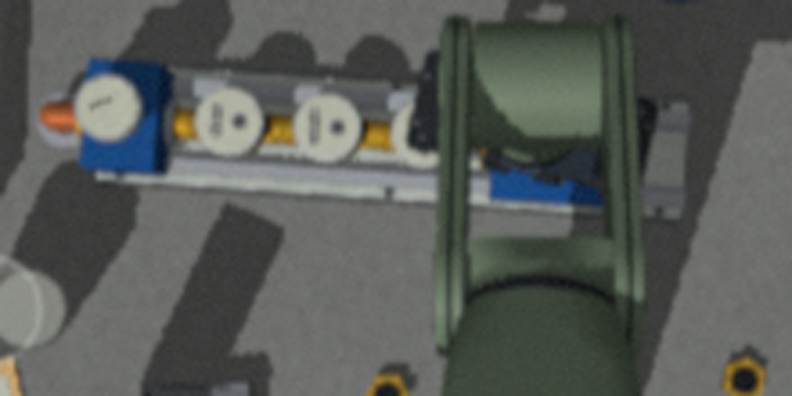

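Call:
{"name": "play_rows", "arguments": {
  "motion": [
    [0, 0, 0, -0.12, 0],
    [0, 0, 0, -0.24, 0],
    [0, 0, 0, -0.36, 0],
    [0, 0, 0, -0.48, 0],
    [0, 0, 0, -0.6, 0],
    [0, 0, 0, -0.72, 0],
    [0, 0, 0, -0.84, 0],
    [0, 0, 0, -0.96, 0]
  ],
  "squeeze": 35
}}

```text
time_s: 30.82
ee_pos: [606.0, 12.9, 78.8]
ee_rot: [-18.4, 89.2, -85.7]
force: [-4.2, -24.7, 15.2]
gripper_width: 11.4
```

Call:
{"name": "play_rows", "arguments": {
  "motion": [
    [0, 0, 0, -0.12, 0],
    [0, 0, 0, -0.24, 0],
    [0, 0, 0, -0.33, 0],
    [0, 0, 0, -0.36, 0],
    [0, 0, 0, -0.36, 0],
    [0, 0, 0, -0.36, 0],
    [0, 0, 0, -0.36, 0],
    [0, 0, 0, -0.36, 0]
  ]
}}

```text
time_s: 31.48
ee_pos: [605.2, 12.8, 78.8]
ee_rot: [-4.3, 89.2, -91.9]
force: [-6.2, -24.9, 16.3]
gripper_width: 11.9
```

Run:
```python
from h import *
show()
f=grab('wrist');save(f,'w15',s=1.4)
```

```text
t 31.48 pos [605.2  12.8  78.8] jaw 2.4 xax [-0.    -0.015 -1.   ] j [ 1. 27. 96. -1. 56. -1.] F [ -6.2 -24.9  16.3] T [-4.31  1.15  0.03] w 11.9
```

View pics/w15.png

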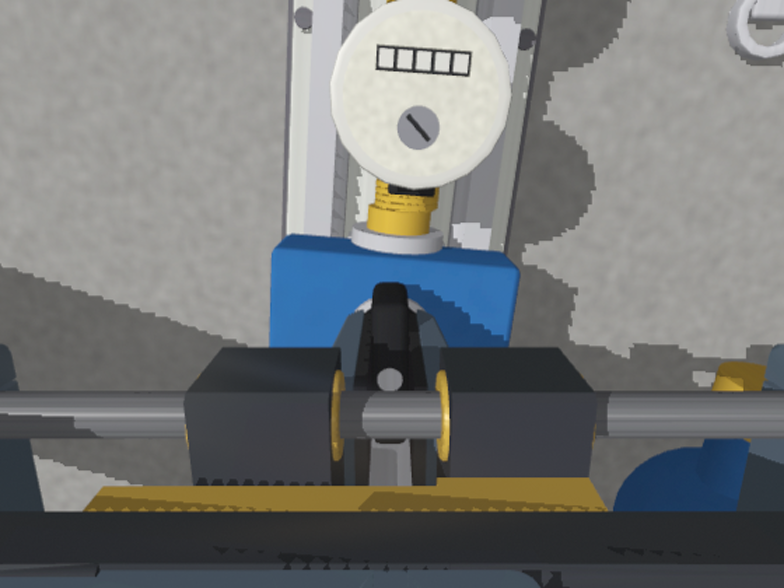

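Call:
{"name": "play_rows", "arguments": {
  "motion": [
    [0, -0.003, 0, 0, 0],
    [0, -0.006, 0, 0, 0],
    [0, -0.007, 0, 0, 0],
    [0, -0.007, 0, 0, 0.5],
    [0, -0.007, 0, 0, 0.5],
    [0, -0.007, 0, 0, 0.5],
    [0, -0.007, 0.03, 0, 0.5],
    [0, -0.007, 0.07, 0, 0.5]
  ]
}}

```text
time_s: 32.2
ee_pos: [603.3, 14.4, 142.4]
ee_rot: [-92.4, 89.4, 179.8]
force: [1.0, 0.6, 0.9]
gripper_width: 42.2
```

Call:
{"name": "play_rows", "arguments": {
  "motion": [
    [0, 0, 0.04, 0, 0.5],
    [0, -0.02, 0.08, 0, 0.5],
    [0, -0.03, 0.12, 0, 0.5],
    [0, -0.03, 0.14, 0, 0.5],
    [0, -0.03, 0.14, 0, 0.5],
    [0, -0.03, 0.14, 0, 0.5],
    [0, -0.03, 0.14, 0, 0.5],
    [0, -0.03, 0.14, 0, 0.5]
  ]
}}

```text
time_s: 32.87
ee_pos: [605.2, -15.5, 283.3]
ee_rot: [-95.8, 89.8, 176.4]
force: [0.1, 0.3, 0.2]
gripper_width: 45.7
```

Run:
```python
from h import *
show()
f=grab('wrist');save(f,'w16',s=1.4)
for k,z in dict(carriage_face=38,clamp_grip=89,bench_face=38,meter1_mid=53,meter2_mid=53,meter3_mid=53).items():
  for d in finder.spot_point(f,k):
    print(k,np.round(d['point'],1),round(d['conf'],2),np.round(ray(f,d['point'],z),1))
g=cv2.cvtColor(f['img'],cv2.COLOR_BGR2GRAY)
c=cv2.HoughCircles(g,cv2.HOUGH_GRADIENT,1,40,param1=100,param2=20,minRadius=18,maxRadius=36)
for x in c[0]: print(x, ray(f,x[:2],86))
```

```text
t 32.87 pos [605.2 -15.5 283.3] jaw 2.2 xax [-0.004  0.    -1.   ] j [-3. 19. 78.  0. 83. -5.] F [0.1 0.3 0.2] T [-0.   -0.16 -0.01] w 45.7
carriage_face [283.1  98.5] 0.92 [606.2  60.9  38. ]
clamp_grip [281.  145.6] 0.76 [605.6  15.5  89. ]
bench_face [276.1 210.3] 0.26 [603.2 -67.3  38. ]
meter2_mid [291.4  59.7] 0.9 [613.1  99.6  53. ]
[289.5  54.5  28.8] [610.25019559 100.74335602  86.        ]
[428.5 259.5  34.3] [ 771.24094116 -102.15002249   86.        ]
```

View pics/w16.png

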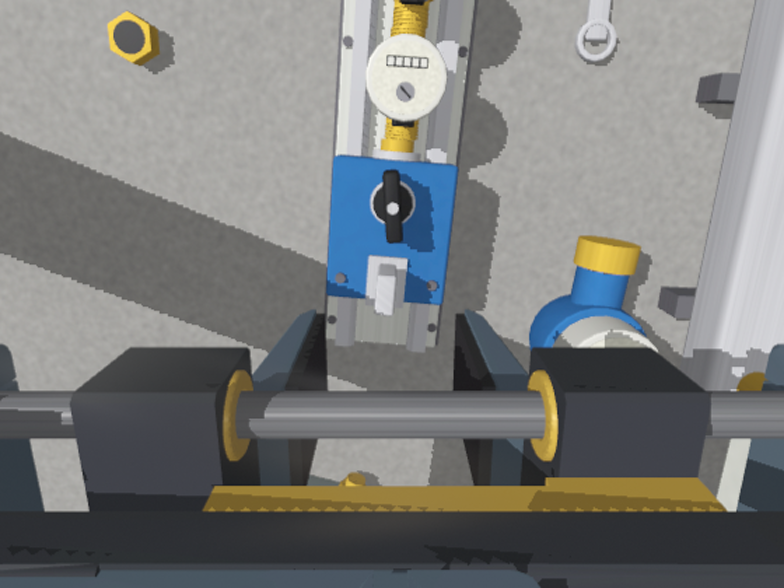

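Call:
{"name": "play_rows", "arguments": {
  "motion": [
    [0, 0.04, 0, 0, 0.5],
    [0.002, 0.08, 0, 0, 0.5],
    [0.004, 0.12, 0, 0, 0.5],
    [0.005, 0.15, 0, 0, 0.5],
    [0.005, 0.15, 0, 0, 0.5],
    [0.005, 0.15, 0, 0, 0.5],
    [0.005, 0.15, 0, 0, 0.5],
    [0.005, 0.15, 0, 0, 0.5]
  ]
}}

```text
time_s: 33.88
ee_pos: [611.1, 132.9, 285.7]
ee_rot: [7.5, 90.0, -80.4]
force: [-0.8, 0.1, -0.2]
gripper_width: 46.0
```

Run:
```python
from h import *
show()
f=grab('wrist');save(f,'w17',(180,0,430,280),2.1)
for k,z in dict(carriage_face=38,bench_face=38,meter1_mid=53,meter2_mid=53).items():
  for d in finder.spot_point(f,k):
    print(k,np.round(d['point'],1),round(d['conf'],2),np.round(ray(f,d['point'],z),1))
g=cv2.cvtColor(f['img'],cv2.COLOR_BGR2GRAY)
c=cv2.HoughCircles(g,cv2.HOUGH_GRADIENT,1,40,param1=100,param2=20,minRadius=18,maxRadius=36)
for x in c[0]: print(x, ray(f,x[:2],86))
```

```text
t 33.88 pos [611.1 132.9 285.7] jaw 2.1 xax [ 0.    -0.001 -1.   ] j [11. 21. 75. -0. 84.  9.] F [-0.8  0.1 -0.2] T [ 0.04 -0.1  -0.01] w 46.0
carriage_face [105.4 157.3] 0.75 [411.7 136.6  38. ]
carriage_face [272.7 226.9] 0.56 [606.7  59.   38. ]
bench_face [290.6   6.8] 0.59 [617.5 300.8  38. ]
meter1_mid [282.6 124.4] 0.59 [613.7 182.   53. ]
meter2_mid [276.  197.5] 0.56 [609.4 100.   53. ]
[276.5 203.5  25.4] [610.07694656 102.23007416  86.        ]
[282.5 126.5  26.6] [613.26517653 182.06766662  86.        ]
[286.5  42.5  31. ] [613.97729152 259.62884551  86.        ]
[276.5 275.5  19.4] [612.98597126  18.91549697  86.        ]
```

View pics/w17.png

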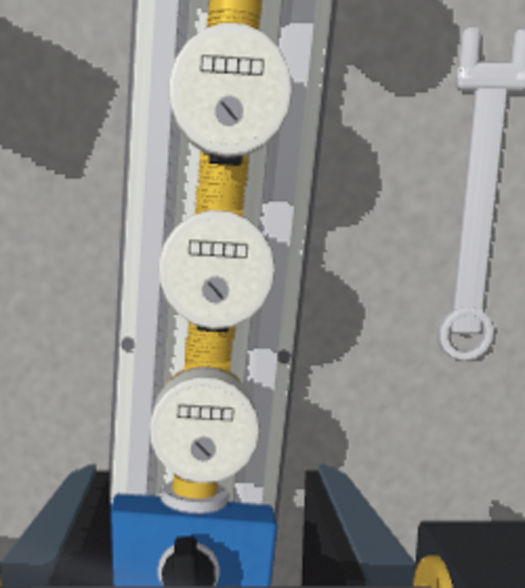

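Call:
{"name": "play_rows", "arguments": {
  "motion": [
    [-0.005, -0.041, 0, 0, 0.5],
    [-0.01, -0.08, 0, 0, 0.5],
    [-0.015, -0.12, 0, 0, 0.5],
    [-0.02, -0.16, 0, 0, 0.5],
    [-0.025, -0.2, 0, 0, 0.5],
    [-0.03, -0.24, 0, 0, 0.5],
    [-0.035, -0.28, 0, 0, 0.5],
    [-0.04, -0.32, 0, 0, 0.5]
  ]
}}

```text
time_s: 34.8
ee_pos: [570.3, -188.1, 286.0]
ee_rot: [77.2, 90.0, -10.6]
force: [1.9, -0.5, -0.8]
gripper_width: 45.8
```

Call:
{"name": "play_rows", "arguments": {
  "motion": [
    [-0.002, -0.04, 0, 0, 0.5],
    [-0.006, -0.08, 0, 0, 0.5],
    [-0.01, -0.12, 0, 0, 0.5],
    [-0.015, -0.16, 0, 0, 0.5],
    [-0.02, -0.2, 0, 0, 0.5],
    [-0.02, -0.22, 0, 0, 0.5],
    [-0.02, -0.22, 0, 0, 0.5],
    [-0.02, -0.22, 0, 0, 0.5]
  ]
}}

```text
time_s: 35.47
ee_pos: [550.4, -407.1, 285.0]
ee_rot: [-160.7, 89.9, 111.3]
force: [-1.5, 1.5, 0.6]
gripper_width: 45.6
```

Run:
```python
from h import *
show()
f=grab('wrist');save(f,'w18',s=1.4)
for k,z in dict(reg_grip=54,pointer_tip=37,mark_point=35,guard_grip=90).items():
  for d in finder.spot_point(f,k):
    print(k,np.round(d['point'],1),round(d['conf'],2),np.round(ray(f,d['point'],z),1))
```

```text
t 35.47 pos [ 550.4 -407.1  285. ] jaw 2.0 xax [-0.     0.001 -1.   ] j [-37.  27.  66.   0.  87. -39.] F [-1.5  1.5  0.6] T [-0.01 -0.05 -0.03] w 45.6
reg_grip [293.  100.9] 0.94 [ 563.  -332.7   54. ]
pointer_tip [278.6  74. ] 0.68 [ 546.8 -305.1   37. ]
pointer_tip [292.9 100.4] 0.17 [ 563.5 -332.1   37. ]
mark_point [305.1  74.7] 0.58 [ 575.7 -304.7   35. ]
guard_grip [199.1  75.1] 0.87 [ 471.6 -312.2   90. ]
```

View pics/w18.png

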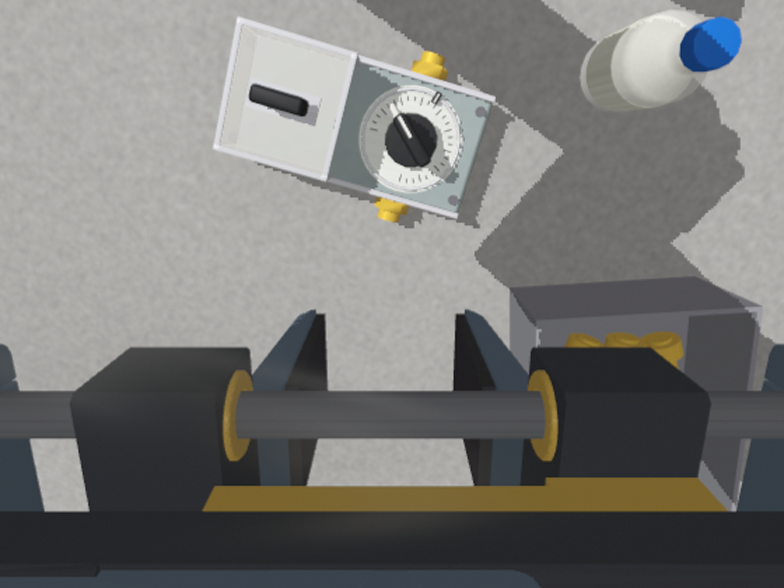

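Run:
```python
from h import *
f=grab('wrist');save(f,'w19',(240,40,370,160),6)
```

```text
(no output)
```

View pics/w19.png

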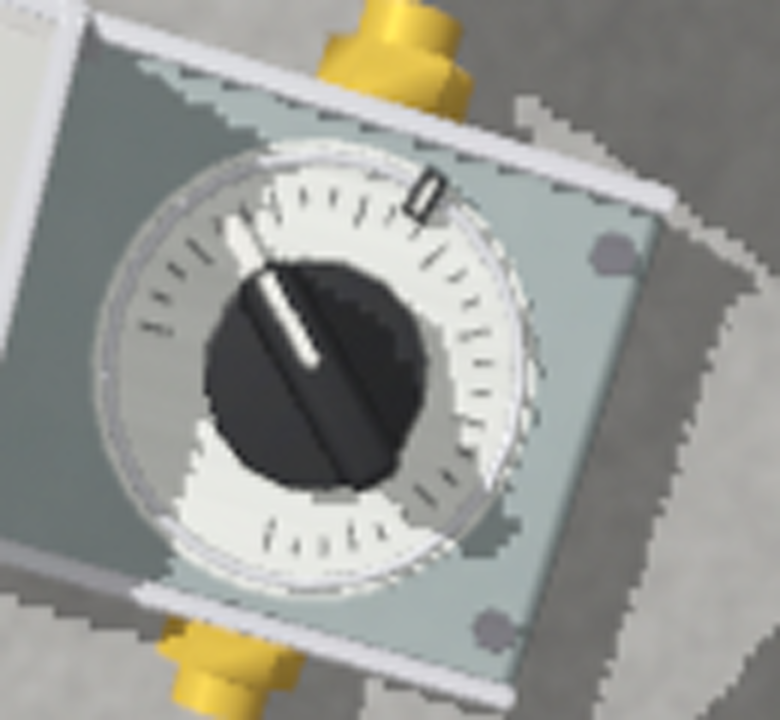

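Run:
```python
from h import *
s=show()
f=grab('wrist')
px=lambda p:np.array(p)/6+[240,40]
for z in (31,33,36): print('dial c',z,ray(f,px((316,368)),z))
c=ray(f,px((316,368)),33)[:2]
m=ray(f,px((427,195)),36)[:2]
a=lambda v:np.degrees(np.arctan2(v[1],v[0]))
print('mark',a(m-c),np.linalg.norm(m-c))
for z in (37,40): 
  t=ray(f,px((233,222)),z)[:2];print('tip',z,a(t-c),np.linalg.norm(t-c))
t1=ray(f,px((312,360)),67)[:2];t2=ray(f,px((264,278)),67)[:2];print('line on bar',a(t2-t1),t1)
b1=ray(f,px((245,283)),66)[:2];b2=ray(f,px((345,485)),66)[:2]; b3=ray(f,px((290,262)),66)[:2];b4=ray(f,px((397,455)),66)[:2]
print(a(b1-b2),a(b3-b4),(b1+b2+b3+b4)/4,np.linalg.norm(b1-b2))
for i in range(2):
  g=grab(['top','scene'][i])
  for k,z in dict(reg_grip=54,guard_grip=90).items():
    for d in finder.spot_point(g,k)[:2]: print(k,d['conf'],ray(g,d['point'],z))
```

```text
t 35.77 pos [ 551.5 -404.6  286.2] jaw 2.3 xax [ 0.001 -0.    -1.   ] j [-37.  27.  66.   0.  87. -40.] F [1.  0.9 0.2] T [ 0.02 -0.12 -0.01] w 45.6
dial c 31 [ 564.5784609  -330.89691078   31.        ]
dial c 33 [ 564.50352019 -330.8936435    33.        ]
dial c 36 [ 564.39110913 -330.88874258   36.        ]
mark 59.195741787702815 36.15817146411189
tip 37 123.42018335461904 29.92375974493734
tip 40 123.59719476087155 29.776744965549376
line on bar 123.92153933754253 [ 562.47905909 -329.54355921]
119.71399690453505 122.73629434632889 [ 563.95815744 -331.54500637] 37.92753552372652
reg_grip 0.64 [ 561.12480422 -325.98491368   54.        ]
guard_grip 0.81 [ 472.63765649 -304.38966559   90.        ]
reg_grip 0.77 [ 562.27544433 -329.36312337   54.        ]
guard_grip 0.83 [ 465.50794276 -304.59261368   90.        ]
```

Call:
{"name": "play_rows", "arguments": {
  "motion": [
    [0.006, 0.037, 0, 0.12, 0.45],
    [0.0125, 0.073, 0, 0.24, 0.45],
    [0.0125, 0.073, -0.04, 0.36, 0.45],
    [0.0125, 0.073, -0.08, 0.48, 0.45],
    [0.0125, 0.073, -0.12, 0.515, 0.45],
    [0.0125, 0.073, -0.15, 0.515, 0.45],
    [0.0125, 0.073, -0.18, 0.515, 0.45],
    [0.0125, 0.073, -0.18, 0.515, 0.45]
  ]
}}

```text
time_s: 36.78
ee_pos: [559.8, -330.5, 99.0]
ee_rot: [-153.7, 89.3, 148.0]
force: [-1.1, 0.2, -0.8]
gripper_width: 41.0
```

Run:
```python
from h import *
s=show()
f=grab('wrist');save(f,'w20',s=1.4)
```

```text
t 36.78 pos [ 559.8 -330.5   99. ] jaw 31.7 xax [-0.011  0.007 -1.   ] j [-32.  30.  88.   0.  63. -63.] F [-1.1  0.2 -0.8] T [ 0.03 -0.09  0.01] w 41.0
```

View pics/w20.png

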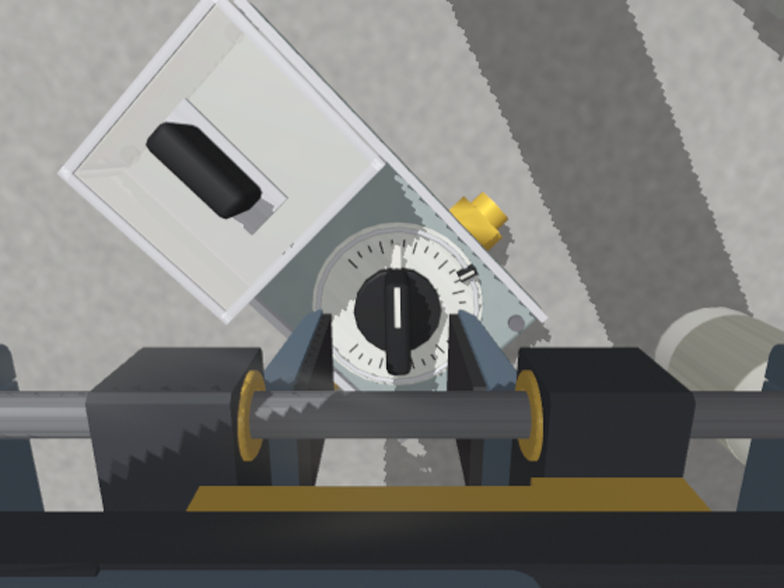

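Call:
{"name": "play_rows", "arguments": {
  "motion": [
    [0, 0, -0.02, 0, 0.45],
    [0, 0, -0.04, 0, 0.45],
    [0, 0, -0.055, 0, 0.45],
    [0, 0, -0.06, 0, 0.45],
    [0, 0, -0.06, 0, 0],
    [0, 0, -0.06, 0, 0],
    [0, 0, -0.06, 0, 0],
    [0, 0, -0.06, 0, 0]
  ],
  "squeeze": 20
}}

```text
time_s: 37.5
ee_pos: [564.5, -333.5, 47.5]
ee_rot: [28.1, 89.8, -30.2]
force: [0.0, -0.3, -0.1]
gripper_width: 17.5
```

Call:
{"name": "play_rows", "arguments": {
  "motion": [
    [0, 0, 0, 0, 0],
    [0, 0, 0, 0, 0],
    [0, 0, 0, -0.1, 0],
    [0, 0, 0, -0.2, 0],
    [0, 0, 0, -0.3, 0],
    [0, 0, 0, -0.4, 0],
    [0, 0, 0, -0.5, 0],
    [0, 0, 0, -0.6, 0]
  ]
}}

```text
time_s: 38.17
ee_pos: [563.7, -333.4, 47.1]
ee_rot: [29.3, 89.9, -63.7]
force: [-1.5, -0.2, 5.8]
gripper_width: 11.1
```

Run:
```python
from h import *
s=show()
f=grab('wrist');save(f,'w21',s=1.4)
```

```text
t 38.17 pos [ 563.7 -333.4   47.1] jaw -2.9 xax [ 0.001 -0.002 -1.   ] j [-32.  33.  91.  -0.  56. -29.] F [-1.5 -0.2  5.8] T [-0.01  0.25  0.08] w 11.1
```

View pics/w21.png

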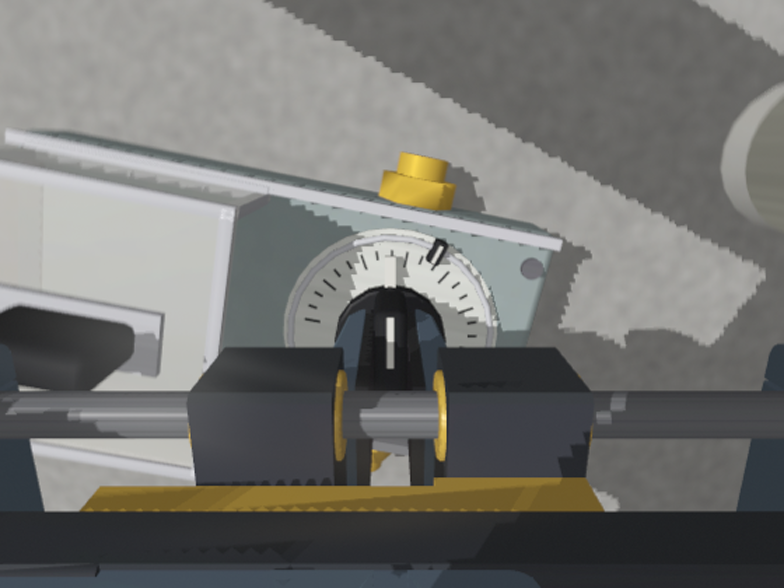

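Run:
```python
from h import *
s=show()
f=grab('wrist')
c=s['ee_pos'][:2]
a=lambda v:np.degrees(np.arctan2(v[1],v[0]))
for p,z in [((434,262),33),((437,251),37),((443,240),36),((390,262),36)]:
  m=ray(f,np.array(p)/1.4,z)[:2];print(p,a(m-c),np.linalg.norm(m-c))
```

```text
t 38.22 pos [ 563.6 -333.4   47.1] jaw -3.2 xax [ 0.001 -0.001 -1.   ] j [-32.  33.  91.  -0.  56. -28.] F [-0.5 -0.3  5.2] T [-0.02  0.21 -0.06] w 10.8
(434, 262) 58.7201512758696 34.98582348168403
(437, 251) 61.323592309288124 39.754594615035536
(443, 240) 60.936346091576354 44.14437969632562
(390, 262) 86.51858662835643 31.57858580720903
```

Call:
{"name": "play_rows", "arguments": {
  "motion": [
    [0, 0, 0, -0.1, 0],
    [0, 0, 0, -0.2, 0],
    [0, 0, 0, -0.3, 0],
    [0, 0, 0, -0.4, 0],
    [0, 0, 0, -0.45, 0],
    [0, 0, 0, -0.47, 0],
    [0, 0, 0, -0.47, 0],
    [0, 0, 0, -0.47, 0]
  ]
}}

```text
time_s: 38.93
ee_pos: [562.7, -333.1, 47.1]
ee_rot: [-31.0, 89.9, -150.6]
force: [-3.0, 1.1, 5.9]
gripper_width: 10.6
```

Run:
```python
from h import *
s=show()
f=grab('wrist');save(f,'w22',(180,130,400,290),3.5)
```

```text
t 38.93 pos [ 562.7 -333.1   47.1] jaw -29.6 xax [-0.001 -0.001 -1.   ] j [-32.  33.  91.  -0.  56.  -2.] F [-3.   1.1  5.9] T [-0.03  0.57 -0.02] w 10.6
```

View pics/w22.png

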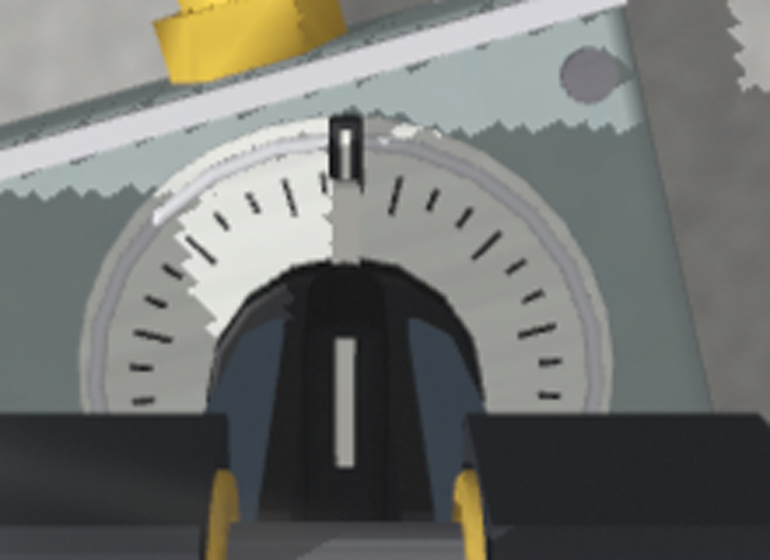

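Call:
{"name": "play_rows", "arguments": {
  "motion": [
    [0, 0, 0, 0, 0.4],
    [0, 0, 0, 0, 0.4],
    [0, 0, 0, 0, 0.4],
    [0, 0, 0.03, 0, 0.4],
    [0, 0, 0.07, 0, 0.4],
    [0, 0, 0.11, -0.1, 0.4],
    [-0.02, 0, 0.15, -0.2, 0.4],
    [-0.05, 0.01, 0.18, -0.3, 0.5]
  ]
}}

```text
time_s: 39.65
ee_pos: [518.7, -325.3, 224.9]
ee_rot: [100.3, 89.7, -36.8]
force: [-0.5, 0.0, 0.9]
gripper_width: 40.8
```

Call:
{"name": "play_rows", "arguments": {
  "motion": [
    [-0.03, 0.01, 0, -0.12, 0.5],
    [-0.06, 0.02, 0, -0.24, 0.5],
    [-0.1, 0.03, 0, -0.36, 0.5],
    [-0.12, 0.03, 0, -0.48, 0.5],
    [-0.13, 0.03, 0, -0.6, 0.5],
    [-0.13, 0.03, 0, -0.72, 0.5],
    [-0.13, 0.03, 0, -0.84, 0.5],
    [-0.13, 0.03, 0, -0.96, 0.5]
  ]
}}

```text
time_s: 40.32
ee_pos: [386.4, -293.8, 222.4]
ee_rot: [126.8, 90.0, -65.4]
force: [0.2, -0.3, 1.5]
gripper_width: 45.7
```

Call:
{"name": "play_rows", "arguments": {
  "motion": [
    [0, 0, 0, -0.06, 0.5],
    [0, 0, 0, -0.06, 0.5],
    [0, 0, 0, -0.06, 0.5],
    [0, 0, 0, -0.06, 0.5],
    [0, 0, 0, -0.06, 0.5],
    [0, 0, 0, -0.06, 0.5],
    [0, 0, 0, -0.06, 0.5],
    [0, 0, 0, -0.06, 0.5]
  ]
}}

```text
time_s: 40.98
ee_pos: [386.8, -293.9, 222.3]
ee_rot: [89.8, 90.0, -105.4]
force: [0.3, -0.3, -0.1]
gripper_width: 45.4
```

Run:
```python
from h import *
s=show()
f=grab('wrist');save(f,'w23',s=1.4)
for k,z in dict(reg_grip=54,pointer_tip=37,mark_point=35,guard_grip=90).items():
  for d in finder.spot_point(f,k):
    print(k,np.round(d['point'],1),round(d['conf'],2),np.round(ray(f,d['point'],z),1))
```

```text
t 40.98 pos [ 386.8 -293.9  222.3] jaw -105.2 xax [-0. -0. -1.] j [-39.  10. 100.  -0.  70.  67.] F [ 0.3 -0.3 -0.1] T [ 0.05  0.04 -0.04] w 45.4
guard_grip [270.8  89.2] 0.69 [ 468.6 -310.4   90. ]
```

View pics/w23.png

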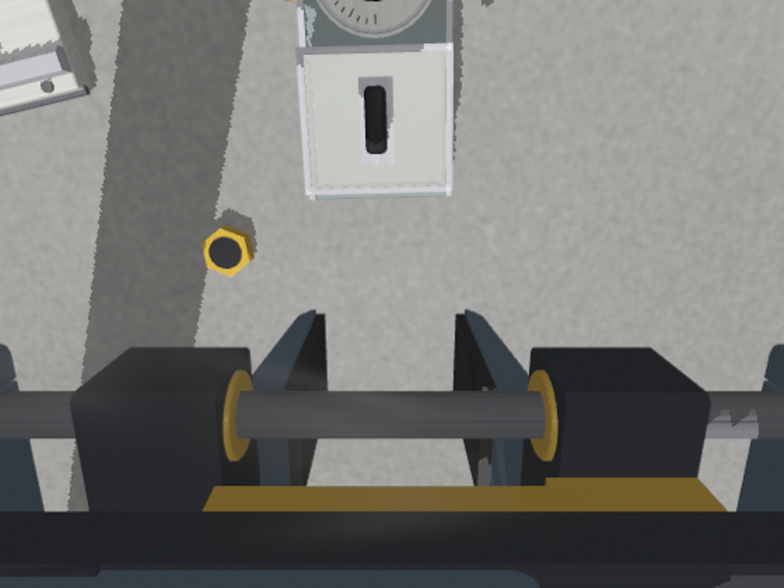

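Run:
```python
from h import *
s=sensors.state()
f=grab('wrist')
for p in [(375,89),(376,150),(375.5,119)]: print(ray(f,np.array(p)/1.4,102))
P=[ray(f,np.array(p)/1.4,74) for p in [(300,52),(310,192),(425,46),(450,188)]]
for a,b in [(0,1),(2,3),(0,2),(1,3)]: v=P[a]-P[b];print(np.linalg.norm(v),np.degrees(np.arctan2(v[1],v[0])))
f2=f;save(f,'w24',(190,0,340,150),5)
```

```text
[ 486.41516132 -313.36986452  102.        ]
[ 455.85145405 -305.34355256  102.        ]
[ 471.61318571 -309.48732661  102.        ]
79.80061935640957 -13.510474702925052
82.27172159559639 -3.443072099482829
71.96661852884155 77.26376005325473
86.34199798607224 76.33564096394124
```

View pics/w24.png

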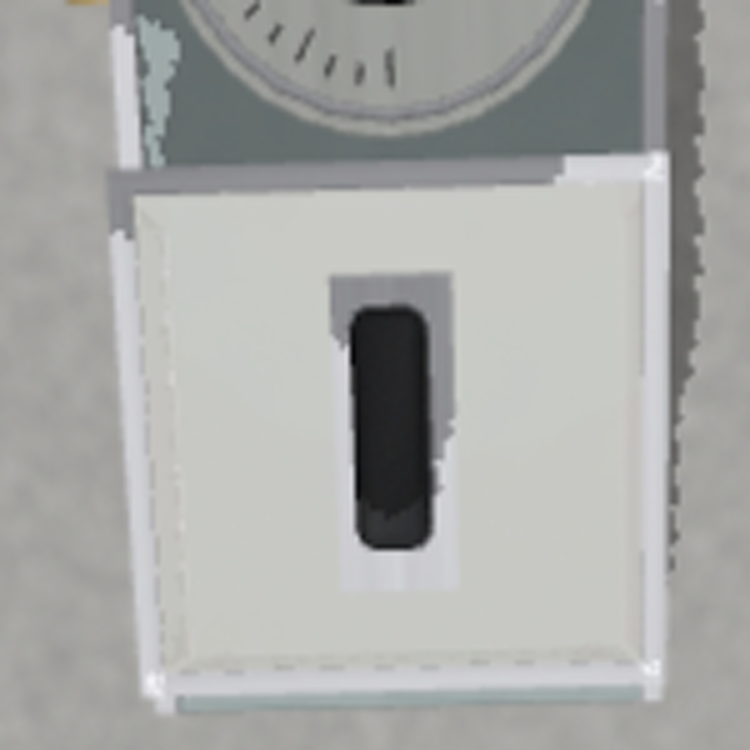

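Call:
{"name": "play_rows", "arguments": {
  "motion": [
    [0.04, -0.008, 0, 0.02, 0.5],
    [0.08, -0.0155, 0, 0.02, 0.5],
    [0.084, -0.0155, -0.03, 0.02, 0.5],
    [0.084, -0.0155, -0.07, 0.02, 0.5],
    [0.084, -0.0155, -0.1, 0.02, 0.5],
    [0.084, -0.0155, -0.125, 0.02, 0.5],
    [0.084, -0.0155, -0.14, 0.02, 0.5],
    [0.084, -0.0155, -0.143, 0.02, 0.5]
  ]
}}

```text
time_s: 41.95
ee_pos: [468.9, -308.1, 76.0]
ee_rot: [-19.6, 89.6, 146.3]
force: [-0.5, 0.1, 0.3]
gripper_width: 45.4
```

Call:
{"name": "play_rows", "arguments": {
  "motion": [
    [0, 0, 0, 0, 0.5],
    [0, 0, 0, 0, 0.5],
    [0, 0, 0, 0, 0],
    [0, 0, 0, 0, 0],
    [0, 0, 0, 0, 0],
    [0, 0, 0, 0, 0],
    [0, 0, 0, 0, 0],
    [0, 0, 0, 0, 0]
  ],
  "squeeze": 15
}}

```text
time_s: 42.62
ee_pos: [471.1, -308.6, 79.7]
ee_rot: [-106.0, 89.9, 59.9]
force: [0.3, 3.9, 3.3]
gripper_width: 11.9
```

Run:
```python
from h import *
s=show()
f=grab('wrist');save(f,'w25',s=1.4)
```

```text
t 42.62 pos [ 471.1 -308.6   79.7] jaw -104.1 xax [ 0.001  0.001 -1.   ] j [-34.  24. 102.   0.  54.  70.] F [0.3 3.9 3.3] T [ 0.85 -0.24  0.29] w 11.9
```

View pics/w25.png

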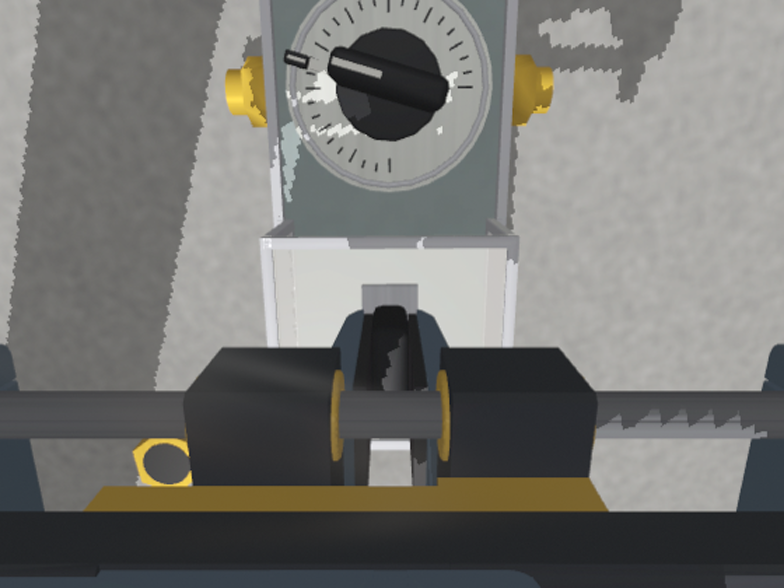

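Call:
{"name": "play_rows", "arguments": {
  "motion": [
    [0.0116, -0.0029, 0, 0, 0],
    [0.0233, -0.0058, 0, 0, 0],
    [0.0349, -0.0087, 0, 0, 0],
    [0.0465, -0.0116, 0, 0, 0],
    [0.0582, -0.0146, 0, 0, 0],
    [0.0698, -0.0175, 0, 0, 0],
    [0.0815, -0.0204, 0, 0, 0],
    [0.088, -0.022, 0, 0, 0]
  ]
}}

```text
time_s: 43.33
ee_pos: [560.1, -330.4, 79.8]
ee_rot: [-103.2, 89.9, 62.7]
force: [0.6, 5.8, 5.7]
gripper_width: 11.8
```

Call:
{"name": "play_rows", "arguments": {
  "motion": [
    [0.002, -0.0005, 0, 0, 0],
    [0.004, -0.001, 0, 0, 0],
    [0.006, -0.0015, 0, 0, 0],
    [0.007, -0.0018, 0, 0, 0],
    [0.007, -0.0018, 0, 0, 0],
    [0.007, -0.0018, 0, 0, 0],
    [0.007, -0.0018, 0, 0, 0],
    [0.007, -0.0018, 0, 0, 0]
  ]
}}

```text
time_s: 44.0
ee_pos: [563.5, -331.2, 79.7]
ee_rot: [-21.7, 89.6, 144.3]
force: [-5.4, 6.0, 7.0]
gripper_width: 12.1
```

Run:
```python
from h import *
s=show()
print(np.linalg.norm(s['ee_pos'][:2]-[471.1,-308.6]))
```

```text
t 44.0 pos [ 563.5 -331.2   79.7] jaw -104.1 xax [-0.005  0.004 -1.   ] j [-31.  31.  89.   0.  60.  73.] F [-5.4  6.   7. ] T [1.24 0.7  0.29] w 12.1
95.09175759229286
```

Call:
{"name": "play_rows", "arguments": {
  "motion": [
    [-0.002, 0.0005, 0, 0, 0],
    [-0.002, 0.0005, 0, 0, 0.5],
    [-0.002, 0.0005, 0, 0, 0.5],
    [-0.002, 0.0005, 0, 0, 0.5],
    [-0.002, 0.0005, 0.03, 0, 0.5],
    [-0.002, 0.0005, 0.07, 0, 0.5],
    [-0.002, 0.0005, 0.11, 0, 0.5],
    [-0.04, 0.01, 0.15, 0, 0.5]
  ]
}}

```text
time_s: 44.67
ee_pos: [539.6, -327.6, 221.6]
ee_rot: [162.0, 89.6, -32.1]
force: [0.1, -0.5, 1.1]
gripper_width: 45.7
```

Call:
{"name": "play_rows", "arguments": {
  "motion": [
    [-0.04, 0.01, 0, 0, 0.5],
    [-0.06, 0.015, 0, 0, 0.5],
    [-0.06, 0.015, 0, 0, 0.5],
    [-0.06, 0.015, 0, 0, 0.5],
    [-0.06, 0.015, 0, 0, 0.5],
    [-0.06, 0.015, 0, 0, 0.5],
    [-0.06, 0.015, 0, 0, 0.5],
    [-0.06, 0.015, 0, 0, 0.5]
  ]
}}

```text
time_s: 45.33
ee_pos: [476.2, -310.8, 218.4]
ee_rot: [-10.8, 90.0, 155.1]
force: [-1.1, 0.8, 0.1]
gripper_width: 45.1
```

Run:
```python
from h import *
s=show()
f=grab('wrist');save(f,'w26',s=1.4)
for k,z in dict(pointer_tip=37,mark_point=35,guard_grip=90).items():
  for d in finder.spot_point(f,k):
    print(k,np.round(d['point'],1),round(d['conf'],2),np.round(ray(f,d['point'],z),1))
g=grab('top');save(g,'t3',(150,130,430,290),2.8)
```

```text
t 45.33 pos [ 476.2 -310.8  218.4] jaw -104.1 xax [-0.001  0.    -1.   ] j [-34.  18.  90.  -0.  72.  70.] F [-1.1  0.8  0.1] T [0.07 0.09 0.  ] w 45.1
guard_grip [276.9  84.2] 0.65 [ 560.5 -331.2   90. ]
```

View pics/w26.png

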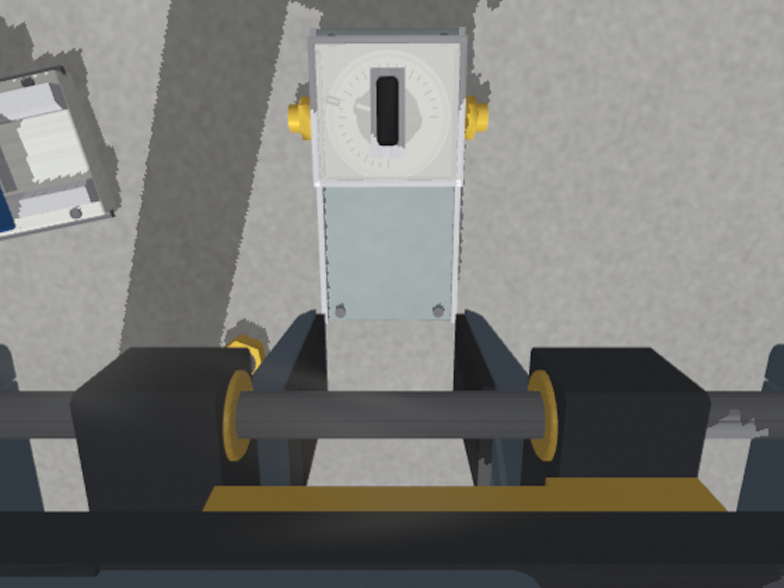

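View pics/t3.png

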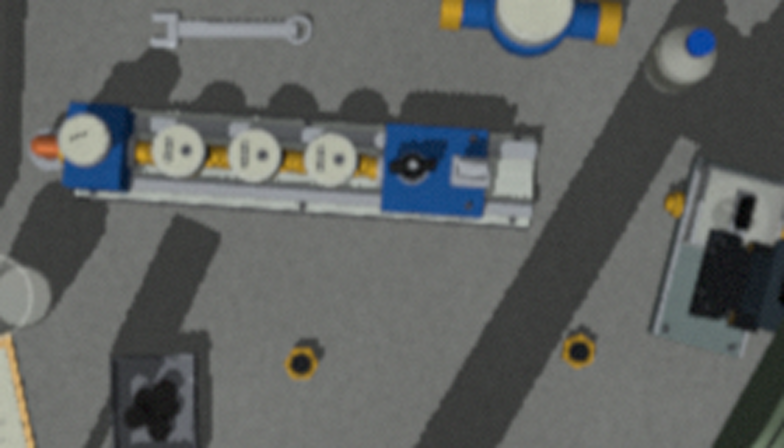

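Run:
```python
from h import *
show(); print(job_done())
```

```text
t 45.58 pos [ 475.7 -310.6  218.9] jaw -104.1 xax [-0.  0. -1.] j [-34.  18.  90.  -0.  72.  70.] F [ 0.4  0.2 -0.8] T [0.1  0.05 0.  ] w 45.6
the job is handed in; nothing more can be done
None
```

I mounted all three meters that were on the table in the bench, with their inlets towards the fixed head, and handed the job in at about 46 s. There was no verdict, so the results below are from my own checks.

- **Line:** the heads stand about 80 mm apart, at roughly y = 102, 182 and 260 mm. The nozzle gap is about 240.5 mm by wrist camera, against 240 mm for three meters. In the last top picture the line is still closed up and straight.
- **Clamp:** I pushed the carriage up with about 20 N and turned the knob to about 1.48–1.50 rad. This is judged from the bar's angle; I had no reading of the joint itself.
- **Regulator:** the pointer stood exactly at the set marker in the close-up wrist view. It was still there after I let go, and it looks unchanged through the closed guard.
- **Guard:** it travelled 95.1 mm by the measured tool position and met its stop.
- **End state:** the gripper is clear of everything. None of the other things showed any sign of being moved. I saw no meter knocked aside and no slackening of the grip.

No check failed. The camera estimates of single points disagreed by a few millimetres, so I went by the wrist camera and the contact forces. The networks did not report the pointer or the mark under the closed guard, so that last check was by eye only.

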